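# Index the swing-arm punch onto the hard drive and dent its platter

## Robot

A 6-joint arm with a two-finger parallel gripper is mounted at the origin on the work surface. World frame = base frame: x ahead of the robot, y to its left, z up, the work surface at z = 0. Lengths are in m, angles in rad, forces in N, time in s.
With the tool pointing down it reaches from about 0.25 to 0.725 m from the base axis. Payload 4 kg.
Tool frame: the origin (TCP) lies midway between the tips of the shut fingers; the grasp point (between the pads) lies bot.pinch_z behind it (bot.pinch_z is the distance from the TCP to the grasp point, in m); z points along the fingers, y is the direction in which the jaws open and shut (so a half turn about z gives the same grasp; the last joint's range is limited). The gripper opens to 85 mm and grips with 20 to 120 N. Pads are 22 mm wide; open, the fingers measure 114 mm over their backs; the gripper's body (76 mm by 85 mm) begins 54 mm behind the grasp point. The pads swing forward as they close: fully open they stand 13 mm farther back than shut.
Start: joints at [1.317, 0.241, 0.005, 1.335, 0, 1.571], TCP at [0.126, 0.484, 0.21] pointing down, gripper open.
Joint ranges: [-2.72, 2.72], [-1.05, 1.87], [-1.09, 1.28], [-1.99, 2.15], [-1.42, 1.44], [-3.14, 3.14]. Speed limits (rad/s): [2.79, 2.79, 3.14, 3.14, 3.14, 3.14].

## Interface

Orientations are given as a unit quaternion [x, y, z, w].
In Python, from workcell import bot gives the robot as it stands. The module is installed in compiled form; this text tells all that it offers.
- The arm moves only by the tool move_arm, never from a script. Its argument "series" is a list that holds one entry, the list of rows, each a list of 7 numbers: the shift along the world's x, y, z in cm, then the turn, a rotation vector about the world's x, y, z in degrees, then the opening, from 0 (shut) to 1 (fully open). A call has exactly 5 rows; each row shifts and turns the pose as measured when the row begins; what a row does not reach is not made up. A row lasts 1/10 s, in which the tool goes at most 50 mm and 8.59 degrees, less where a joint would pass 70% of its speed; a pose out of reach is approached as far as the arm can. A call with a gripper value outside its range is refused whole. The fingers move at their own pace and stop on an object; the grip force is fixed at half the most. Time passes only in rows, so rows that do not move let the fingers close, or fill a call up. It gives the time, the measured TCP pose, the force and the opening at its end, in the units of the state.
- bot.get_obs(): the state, without advancing time (a new reading comes with each control period).
- bot.camera(name): name is "side" or "top"; returns (picture, depth): 480x640x3 uint8, red, green, blue; 480x640 float32, m along the optical axis (not along the pixel's ray), 0 where there is no reading.
- bot.camera_info(name): a dict with "vfov" (degrees; the focal length in pixels is half the picture's height over the tangent of half this angle, whatever the lens; pixels are square), "cx", "cy" (the principal point, pixels), "cam_to_world" (4x4, takes a point from camera to world coordinates). Camera axes: x right, y down, z forward; pixel columns grow to the right and rows downward; lengths in m; the calibration is good to about 2 mm. A picture is of the moment at which its call begins. camera_info takes no time and is no camera call.
- bot.job_done(): hands the job in, once; it reports no verdict.
Trained networks look in the newest picture that a camera, given by its name, has taken for a name from the list of things; names that differ only in an ending like _2 or _b are one class to them, and where a whole thing is asked for, a point or a joint stands for the part that bears it (a point fixed in the world has none). Each returns a list of dicts, best first, with "confidence" (0 to 1); they miss things now and then, are a little off and sometimes report something else, mostly with a low value. They report only what shows in the picture. A call takes as long as a camera call. They do not tell look-alikes from the thing itself.
- bot.find_in(camera, target): "at" ([x, y, z] in m, in world coordinates, good to about 4 mm: the middle of the surface that is visible of it).
The state is a dict: "clock": time; "joint_pos": joint angles; "joint_vel": joint speeds; "tau": joint torques, N m; "eef_pos": TCP position; "tool_rot": TCP orientation; "ft_force": force on the tool from outside, world axes, zero at the start; "ft_torque": the same for the moment, N m; "grip_width": finger opening in m.
Only numpy, scipy, OpenCV 4.12 (cv2) and the standard library are available. Lean on these libraries where they do the work, as an engineer would, in place of code of your own. Each camera call takes 0.05 s, during which the arm holds its last target.

## Task

Spoil the opened hard drive's platter with the swing-arm punch: pull the orange locking plunger up and twist it so that it stays out by itself, swing the arm from its park slot over to the bay where the drive lies, and twist the plunger back so that it snaps fully home in that station's slot (its exact place must be felt for by swinging the arm slowly and gently, never forcing it against the pin). Once the arm is locked there, press the red punch head down until the punch bears firmly on the platter, and let it spring back; leave the arm locked and the drive, the phone, the pump and the other things on the bench where they lie.

Things in the scene. Friction and masses are not known exactly. Their poses are not given: they have to be found in the camera images.
- jig: Plywood base board of the swing-arm punch jig, 350 x 370 x 12 mm, fixed. Origin: under the board on the axis of the swing arm's pivot post; the board runs 125 mm behind to 225 mm ahead of it along x and 185 mm to each side. z up, x from the plunger bracket across the pivot to the parked arm, y to the left bay. All jig parts turn with it.
- swing (a joint): Angle (rad) of the green swing arm about the pivot post, -0.93 to 0.93; 0 = parked along the jig's +x; positive = counter-clockwise from above, towards the left bay (+y). Light friction (0.15 N m) when unlocked. It locks at the park slot (0, loose by 0.03), at a left station near +0.75 and at a right station near -0.75.
- swing_handle (a point): Centre of the grip of the upright round wooden handle on the swing arm, 24 mm diameter, from the arm's top (90 mm above the table) to 151 mm; this point is 130 mm above the table, 82 mm from the pivot axis along the arm. Grip or push it to swing the arm. Its frame turns with the arm, x outwards along it.
- knob: Orange bar knob of the locking plunger, 64 long (its x) x 16 wide (its y) x 30 mm high; origin at the bar's centre, 133 mm above the table when home, on the plunger's upright axis 75 mm from the pivot on the jig's -x side. The brass bushing under it ends 108 mm above the table. The bar lies along the jig's x when plunger_twist is 0.
- plunger_pull (a joint): Height (m) by which the plunger is pulled up: 0 = home (pin in a slot), 0.018 = highest. A spring pulls it down, about 6 N when home, 10 N at 0.016. About 0.0085 = pin riding on the index ring between slots; about 0.012 = resting on the bushing's top, held out.
- index_pin: Steel locking pin under the knob, 8 mm diameter, flat end; origin in the middle of its end, 61 mm above the table when home. In a slot it stops the arm; it must not be forced: pressing the arm sideways against it with about 45 N at the handle strains it.
- index_point (a point): Fixed point under the plunger, top of the arm's index ring, 70 mm above the table. The two stations are slotted brass blocks clamped on the ring, each up to 0.10 rad of arm angle to either side of its nominal 0.75. With the plunger twisted back, the pin rides on the ring and snaps into the slot (0.02 rad of play either way) as the arm is swung slowly across it; then the arm is locked.
- plunger_twist (a joint): Twist (rad) of the plunger, 0 to 1.4, positive counter-clockwise from above, slight friction, stays where left. Below 0.012 m of pull the bushing's slot keeps it near 0 (within 0.2); pulled to 0.014 or more it can be twisted, and let go beyond 0.5 it rests on the bushing's top and stays out. Twisted back to 0 (within 0.15) and let go, it drops.
- punch (a joint): Travel (m) of the spring punch in the arm's end: 0 = up, 0.020 = end of its travel; over the drive it meets the platter at about 0.018, which is its stop there. Needs 3.5 N to start, about 8 N at the platter; springs back up by itself.
- punch_head (a point): Middle of the top of the punch's red mushroom head, 42 mm diameter, 156 mm above the table when up, 140 mm from the pivot axis along the arm; pressed straight down.
- punch_tip: Lower end of the punch, a round steel nose 11 mm in diameter; origin at its lowest point, 56 mm above the table when up, straight under the head.
- platter (a point): Middle of the top of the bare silver platter (93 mm diameter) of the opened hard drive, 38 mm above the table. It is where the punch must bear.
- drive: Opened hard drive, 147 (its x) x 102 x 26 mm, 0.55 kg, dark case; origin under its middle. Lies loose in the left or the right bay of the jig, under that side's station; the other bay holds the phone.
- phone: Dismantled black phone, 150 x 74 x 9 mm, lying in the other bay; origin under its middle. To be left alone.
- pump: Blue desoldering pump with brass tip, 158 x 20 mm, lying on the board between the bays; origin under its middle. To be left alone.
- loose_platters: Stack of three loose silver drive platters, 95 mm diameter, 12 mm high; origin under the middle. To be left alone.
- screw_jar: Clear jar with blue cap, 70 mm diameter, 85 mm high; origin under the middle. To be left alone.
- screwdriver: Screwdriver, 190 mm long, lying on the table; origin at its middle. To be left alone.
- scrap_tray: Grey open tray, 180 x 130 x 50 mm; origin under the middle. To be left alone.
- heatsink: Aluminium slab heat sink, 80 x 70 x 12 mm; origin under the middle. To be left alone.
There are look-alikes about, which are no part of the job. What is meant by the drive is not blue or green, and is the larger of those in its own colour.

How it is judged:
On the way, in this order (a step that is already met when the one before it is completed fails the run):
1. the plunger stays pulled and twisted out with nothing holding it, the arm still parked (value of joint plunger_pull above 0.01 m and value of joint plunger_twist above 0.4 rad and contact force between the fingers and knob below 0.05 N and value of joint swing between -0.15 and 0.15 rad), for 0.2 s.
2. the arm is swung off its park slot with the plunger out (value of joint plunger_pull above 0.006 m and (value of joint swing above 0.25 rad or value of joint swing below -0.25 rad)), for 0.1 s.
3. the plunger is twisted back and fully home with the punch over the drive's platter (value of joint plunger_pull below 0.003 m and value of joint plunger_twist below 0.3 rad and horizontal distance between punch_tip and platter below 0.045 m), for 0.2 s.
4. the punch is pressed down onto the platter while the arm is locked (all of step 3 and value of joint punch above 0.015 m and contact force between punch_tip and drive above 1 N), for 0.03 s.
At the end, for the whole second after the job is handed in: The plunger is home (pulled out by less than 3 mm, twisted less than 0.3 rad) with the arm locked so that the punch tip is within 45 mm, measured level, of the platter's middle; the punch is back up (within 3 mm) and the platter is within 15 mm of where it lay (all of step 3 and value of joint punch below 0.003 m and distance of platter from where it was at the start of the episode below 0.015 m); the robot touches nothing.
It fails at once if the locking pin is strained (the arm forced against it) (contact force between index_pin and anything else above 50 N).
It fails at once if another thing on the bench is shifted by more than 25 mm (distance of any of phone, pump, loose_platters, screw_jar, screwdriver, scrap_tray, heatsink from where it was at the start of the episode above 0.025 m).
It fails at once if the drive is shifted by more than 25 mm (distance of platter from where it was at the start of the episode above 0.025 m).
It also fails if it takes over 72 s, if anything falls off the work surface, if the arm or the gripper's body presses on something with over 40 N, if the wrist force passes 120 N, or if a joint passes its speed limit or range.

## Working session

There is one attempt and no reset: what is moved stays moved. The work goes in short steps, Python scripts to look and compute and a tool call to move; the robot and the scene stay as the last step left them, time stands still between calls to the robot, and variables do not carry over. Pictures are saved under pics/ and viewed, and the job is handed in when it is done.

Besides the shell and the picture viewer there is one more tool, called after "Emit:" as name(argument=value, ...) on one line, values as JSON. move_arm: Moves the arm, as the interface text tells. Its arguments: {"type":"object","properties":{"series":{"type":"array","items":{"type":"array","items":{"type":"array","items":{"type":"number"}}}}},"required":["series"]}

```bash
mkdir -p pics
cat > h.py <<'E'
import numpy as np, cv2
from workcell import bot
def snap(n,f):
    im,d=bot.camera(n); cv2.imwrite('pics/'+f,im[:,:,::-1]); np.save('pics/'+n+'_d.npy',d); np.save('pics/'+n+'_i.npy',im); return im,d
def w(n,u,v,d):
    i=bot.camera_info(n); f=240/np.tan(np.radians(i['vfov'])/2)
    z=d[int(v),int(u)]; p=np.array([(u-i['cx'])/f*z,(v-i['cy'])/f*z,z,1]); return (np.array(i['cam_to_world'])@p)[:3]
def st():
    o=bot.get_obs()
    for k in ('clock','eef_pos','tool_rot','ft_force','grip_width','joint_pos'): print(k,np.round(o[k],4))
E
python3 - <<'E'
from h import *
snap('top','top0.png'); snap('side','side0.png')
print(bot.pinch_z); st()
for t in ['drive','knob','swing_handle','punch_head','phone','jig','pump']:
    for c in ['top','side']:
        print(t,c,[(np.round(r['at'],3),round(r['confidence'],2)) for r in bot.find_in(c,t)][:4])
E
```

```text
0.0187
clock 0.1
eef_pos [0.1254 0.4834 0.2087]
tool_rot [ 1.265e-01  9.920e-01 -9.000e-04 -1.000e-04]
ft_force [1.56   0.0895 0.7387]
grip_width 0.0853
joint_pos [ 1.317   0.2414  0.0039  1.3352 -0.      1.5708]
drive top [(array([ 0.437, -0.296,  0.018]), 0.87), (array([ 0.564, -0.195,  0.019]), 0.78), (array([ 0.755, -0.242,  0.024]), 0.76)]
drive side [(array([0.683, 0.018, 0.035]), 0.91), (array([ 0.565, -0.184,  0.018]), 0.71), (array([ 0.747, -0.225,  0.024]), 0.59), (array([ 0.437, -0.287,  0.015]), 0.59)]
knob top []
knob side [(array([0.44 , 0.097, 0.139]), 0.84)]
swing_handle top [(array([0.527, 0.118, 0.063]), 0.74), (array([0.522, 0.116, 0.015]), 0.72)]
swing_handle side [(array([0.534, 0.128, 0.072]), 0.91)]
punch_head top [(array([0.648, 0.129, 0.156]), 0.76)]
punch_head side [(array([0.647, 0.14 , 0.151]), 0.44)]
phone top [(array([0.628, 0.237, 0.022]), 0.61)]
phone side [(array([0.632, 0.245, 0.019]), 0.87)]
jig top [(array([0.522, 0.116, 0.011]), 0.61), (array([0.333, 0.457, 0.01 ]), 0.49)]
jig side [(array([0.501, 0.157, 0.012]), 0.92), (array([0.603, 0.515, 0.012]), 0.37)]
pump top [(array([0.705, 0.142, 0.032]), 0.51)]
pump side [(array([0.652, 0.136, 0.028]), 0.55)]
```

View pics/top0.png

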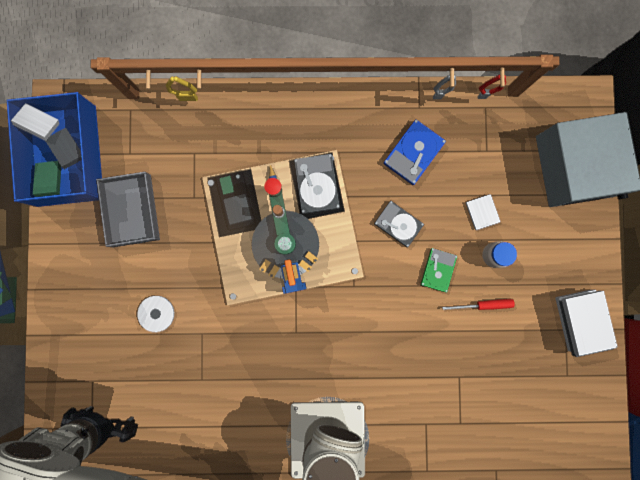

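View pics/side0.png

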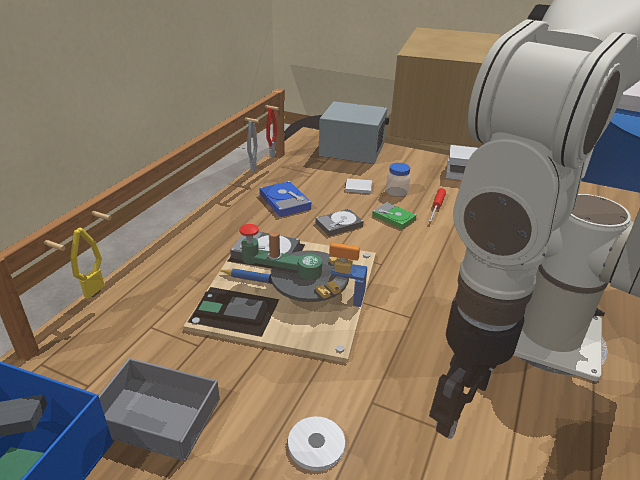

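Run:
```python
from h import *
im=np.load('pics/top_i.npy'); d=np.load('pics/top_d.npy')
c=im[140:310,195:370][:,:,::-1]; cv2.imwrite('pics/crop0.png',cv2.resize(c,None,fx=3.4,fy=3.4,interpolation=cv2.INTER_CUBIC))
i=np.load('pics/side_i.npy'); ds=np.load('pics/side_d.npy')
cv2.imwrite('pics/crop1.png',cv2.resize(i[215:360,180:385][:,:,::-1],None,fx=3.8,fy=3.8,interpolation=cv2.INTER_CUBIC))
info=bot.camera_info('top'); print(info)
def comp(n,im,d,mask,zlo,zhi,box):
    vs,us=np.nonzero(mask); P=np.array([w(n,u,v,d) for u,v in zip(us,vs) if box[0]<u<box[1] and box[2]<v<box[3]])
    P=P[(P[:,2]>zlo)&(P[:,2]<zhi)]
    return P
for n,im,d,box in (('top',im,d,(200,370,140,310)),('side',i,ds,(180,385,215,360))):
    h=cv2.cvtColor(im,cv2.COLOR_RGB2HSV)
    H,S,V=h[...,0].astype(int),h[...,1],h[...,2]
    for nm,m,lo,hi in (('red',((H<5)|(H>174))&(S>150),.13,.2),('orange',(H>=6)&(H<16)&(S>190)&(V>150),.144,.16),('green',(H>60)&(H<95)&(S>60),.08,.12),('hand',(H>5)&(H<20),.148,.16)):
        P=comp(n,im,d,m,lo,hi,box)
        if len(P): print(n,nm,len(P),P.mean(0).round(4),np.median(P,0).round(4),P.min(0).round(3),P.max(0).round(3))
        if nm=='orange' and len(P)>3:
            Q=P[:,:2]-P[:,:2].mean(0); e,vv=np.linalg.eigh(Q.T@Q); print(np.degrees(np.arctan2(vv[1,1],vv[0,1])))
```

```text
{'vfov': 45.68425981512022, 'cx': 318.59162082675573, 'cy': 234.70171448998428, 'cam_to_world': array([[-0.01079914, -0.9977309 ,  0.06645624,  0.43662655],
       [-0.99991138,  0.01025752, -0.00848596,  0.03156222],
       [ 0.00778502, -0.06654199, -0.99775325,  1.53365898],
       [ 0.        ,  0.        ,  0.        ,  1.        ]])}
top red 221 [0.6488 0.131  0.1545] [0.6487 0.1315 0.1543] [0.629 0.113 0.145] [0.669 0.152 0.165]
top orange 30 [0.4377 0.0925 0.1477] [0.4353 0.0928 0.1473] [0.41  0.08  0.144] [0.468 0.102 0.154]
-166.53226809022817
top green 513 [0.5543 0.1127 0.0912] [0.5487 0.1143 0.0911] [0.487 0.08  0.082] [0.641 0.142 0.111]Traceback (most recent call last):
  File "<stdin>", line 15, in <module>
  File "<stdin>", line 8, in comp
  File "h.py", line 6, in w
    i=bot.camera_info(n); f=240/np.tan(np.radians(i['vfov'])/2)
ValueError: time passes only in moves, steps and waits
```

View pics/crop0.png

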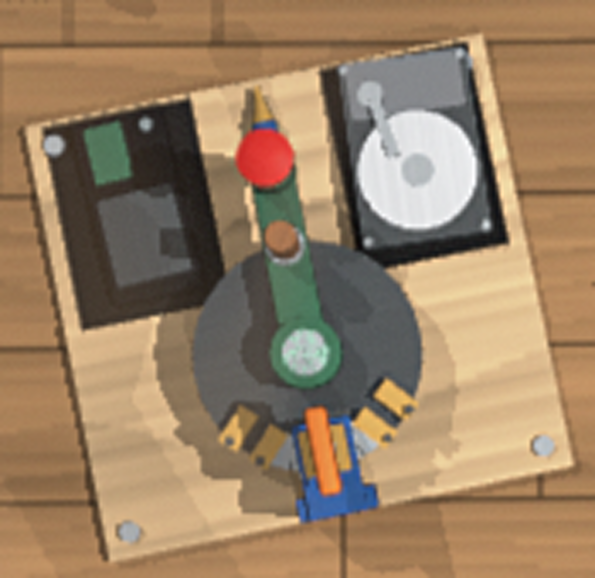

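View pics/crop1.png

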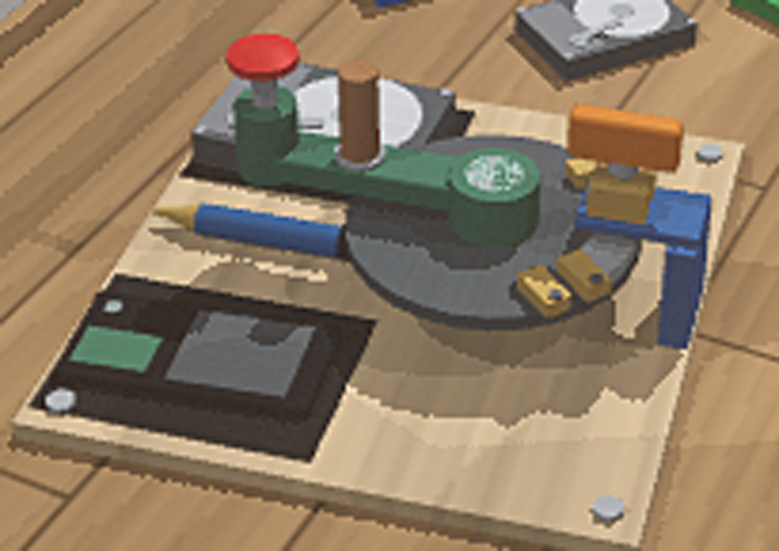

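```bash
cat >> h.py <<'E'
_I={}
def info(n):
    if n not in _I: _I[n]=bot.camera_info(n)
    return _I[n]
def ray(n,u,v,z):
    i=info(n); f=240/np.tan(np.radians(i['vfov'])/2); T=np.array(i['cam_to_world'])
    r=T[:3,:3]@np.array([(u-i['cx'])/f,(v-i['cy'])/f,1]); return T[:3,3]+r*(z-T[2,3])/r[2]
def w(n,u,v,d):
    i=info(n); f=240/np.tan(np.radians(i['vfov'])/2)
    z=d[int(v),int(u)]; p=np.array([(u-i['cx'])/f*z,(v-i['cy'])/f*z,z,1]); return (np.array(i['cam_to_world'])@p)[:3]
def proj(n,p):
    i=info(n); f=240/np.tan(np.radians(i['vfov'])/2); q=np.linalg.inv(np.array(i['cam_to_world']))@np.append(p,1)
    return np.array([f*q[0]/q[2]+i['cx'],f*q[1]/q[2]+i['cy']])
E
python3 - <<'E'
from h import *
from scipy.optimize import least_squares
c=lambda a,b:(195+a/3.4-.5+.15,140+b/3.4-.35)
s=lambda a,b:(180+a/3.8-.4,215+b/3.8-.4)
O=[(c(22,128),(.225,.185,.012),'top'),(c(484,34),(.225,-.185,.012),'top'),(c(577,466),(-.125,-.185,.012),'top'),(c(108,562),(-.125,.185,.012),'top'),
(c(265,157),(.14,0,.154),'top'),(c(305,352),(0,0,.112),'top'),(c(316,409),(-.043,0,.148),'top'),(c(328,491),(-.107,0,.148),'top'),(c(281,234),(.082,0,.151),'top'),
(s(625,122),(-.075,0,.148),'side'),(s(262,53),(.14,0,.156),'side'),(s(359,71),(.082,0,.151),'side')]
def W(p,q): 
    C,S=np.cos(p[2]),np.sin(p[2]); return np.array([p[0]+C*q[0]-S*q[1],p[1]+S*q[0]+C*q[1],q[2]])
f=lambda p:np.concatenate([proj(n,W(p,q))-np.array(a) for a,q,n in O])
r=least_squares(f,[.51,.1,.2],loss='soft_l1'); print(r.x,r.fun.reshape(-1,2).round(1) if 0 else f(r.x).reshape(-1,2).round(1))
p=r.x
for nm,q in dict(pivot=(0,0,0),knob=(-.075,0,.133),handle=(.082,0,.13),head=(.14,0,.156)).items(): print(nm,W(p,q).round(4))
pl=ray('top',*c(418,169),.038); print('platter',pl)
C,S=np.cos(p[2]),np.sin(p[2]); v=(pl-W(p,(0,0,0)))[:2]; print('rel angle',np.arctan2(v[1],v[0])-p[2],np.hypot(*v))
for a in (-.65,-.75,-.85): print(a, 'dist', np.hypot(*(W(p,(.14*np.cos(a),.14*np.sin(a),0))[:2]-pl[:2])), 'handle',W(p,(.082*np.cos(a),.082*np.sin(a),.13)),'head',W(p,(.14*np.cos(a),.14*np.sin(a),.156)))
E
```

```text
[0.51206275 0.10595969 0.19195484] [[ 0.9 -0.6]
 [-0.3 -0.1]
 [-1.  -0. ]
 [ 0.5 -0.1]
 [-0.8 -0.1]
 [-0.3 -0.4]
 [-0.8 -0.7]
 [ 0.9  1.1]
 [-0.7  0.5]
 [ 0.8 -1.2]
 [ 0.3 -1.2]
 [ 0.1 -0.1]]
pivot [0.5121 0.106  0.    ]
knob [0.4384 0.0917 0.133 ]
handle [0.5926 0.1216 0.13  ]
head [0.6495 0.1327 0.156 ]
platter [0.65647088 0.02018948 0.038     ]
rel angle -0.7279087852372559 0.16795903878004742
-0.65 dist 0.03040332319298473 handle [0.58561007 0.06969964 0.13      ] head [0.63763135 0.0440523  0.156     ]
-0.75 dist 0.028163502201422375 handle [0.58162268 0.06253831 0.13      ] head [0.63082361 0.03182563 0.156     ]
-0.85 dist 0.03364197573894089 handle [0.57694027 0.05581083 0.13      ] head [0.62282924 0.02033969 0.156     ]
```

Emit:
move_arm(series=[[[2.6,-3.27,0,0,0,2.5,0.5],[2.6,-3.27,0,0,0,2.5,0.5],[2.6,-3.27,0,0,0,2.5,0.5],[2.6,-3.27,0,0,0,2.5,0.5],[2.6,-3.27,0,0,0,2.5,0.5]]])

```text
clock: 1.3
eef_pos: [0.2562, 0.3196, 0.2091]
tool_rot: [0.008, 1.0, 0.001, 0.0]
ft_force: [0.0, 0.1, 0.3]
grip_width: 0.0428
```

```bash
cat >> h.py <<'E'
from scipy.spatial.transform import Rotation as R
def rep(x,y,z,yaw):
    o=bot.get_obs(); m=R.from_quat(o['tool_rot']).as_matrix(); ya=np.degrees(np.arctan2(m[1,1],m[0,1]))
    e=np.array(o['eef_pos'])
    # tilt correction: bring tool z to -Z
    t=np.degrees(np.cross(m[:,2],[0,0,-1]))
    print('t',round(o['clock'],2),'tcp',e.round(4),'yaw',round(ya,1),'F',np.round(o['ft_force'],1),'grip',round(o['grip_width'],4),'q',np.round(o['joint_pos'],2))
    print('go cm',(100*(np.array([x,y,z])-e)).round(2),'tilt',t.round(2),'dyaw',round((yaw-ya+180)%360-180,2))
E
python3 -c "
from h import *
rep(.4384,.0917,.2,101)
c=lambda a,b:(195+a/3.4-.35,140+b/3.4-.35)
for a,b in ((386,410),(365,432),(408,392),(252,435)):
  for z in (.07,.076):
    p=ray('top',*c(a,b),z)[:2]-[.5121,.106]; print(a,z,np.hypot(*p).round(4),(np.arctan2(p[1],p[0])-.192)%(2*np.pi)-np.pi)
"
```

```text
t 1.3 tcp [0.2562 0.3196 0.2091] yaw 89.1 F [0.  0.1 0.3] grip 0.0428 q [ 0.89  0.06 -0.21  1.3   0.    0.91]
go cm [ 18.22 -22.79  -0.91] tilt [-0.16  0.03  0.  ] dyaw 11.88
386 0.07 0.0736 0.7482822847206472
386 0.076 0.0737 0.7473329014250867
365 0.07 0.0739 0.4363760460038866
365 0.076 0.0741 0.4372535997226157
408 0.07 0.0819 1.0039019597610803
408 0.076 0.0819 1.0017522646955213
252 0.07 0.074 -0.7907553334226383
252 0.076 0.0738 -0.7849779597448681
```

Emit:
move_arm(series=[[[3.6,-4.5,0,0,0,2.4,0.5],[3.6,-4.5,0,0,0,2.4,0.5],[3.6,-4.5,0,0,0,2.4,0.5],[3.6,-4.5,0,0,0,2.4,0.5],[3.6,-4.5,0,0,0,2.4,0.5]]])

```text
clock: 1.8
eef_pos: [0.4121, 0.1234, 0.2105]
tool_rot: [-0.103, 0.995, 0.003, 0.003]
ft_force: [0.7, 2.2, -0.2]
grip_width: 0.0427
```

```bash
python3 -c "
from h import *
rep(.4384,.0917,.155,101)
snap('top','t1.png')
im,d=snap('side','s1.png'); cv2.imwrite('pics/s1c.png',cv2.resize(im[150:360,200:460][:,:,::-1],None,fx=2.8,fy=2.8))
"
```

```text
t 1.8 tcp [0.4121 0.1234 0.2105] yaw 101.8 F [ 0.7  2.2 -0.2] grip 0.0427 q [ 0.29  0.1  -0.17  1.3   0.01  0.08]
go cm [ 2.63 -3.17 -5.55] tilt [-0.39  0.26  0.  ] dyaw -0.84
```

View pics/s1c.png

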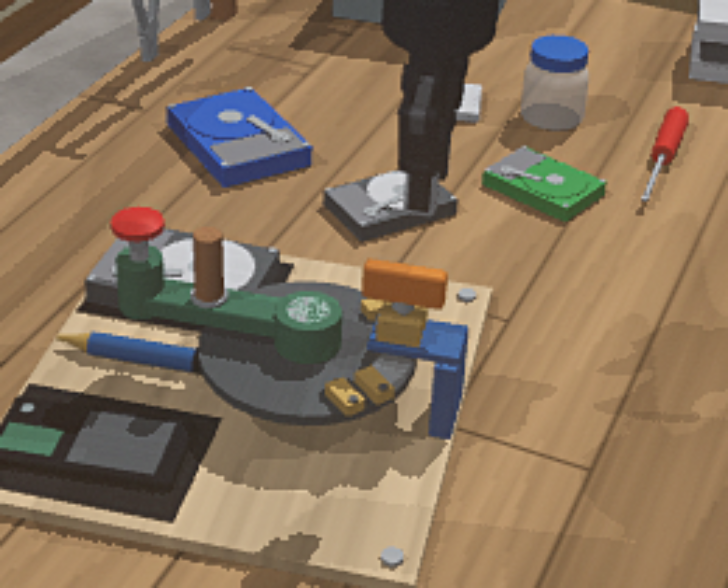

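Emit:
move_arm(series=[[[2.0,-2.4,0,0,0,-0.5,0.5],[0.6,-0.7,-1.0,0,0,0,0.5],[0,0,-2.5,0,0,0,0.5],[0,0,-0.5,0,0,0,0.5],[0,0,0,0,0,0,0.5]]])

```text
clock: 2.4
eef_pos: [0.4404, 0.0894, 0.169]
tool_rot: [-0.091, 0.996, 0.003, 0.003]
ft_force: [0.2, -0.5, 0.3]
grip_width: 0.0426
```

```bash
python3 -c "
from h import *
rep(.4384,.0917,.117,101)
snap('top','t1.png')
im,d=snap('side','s1.png'); cv2.imwrite('pics/s2c.png',cv2.resize(im[180:330,260:440][:,:,::-1],None,fx=4,fy=4))
"
```

```text
t 2.4 tcp [0.4404 0.0894 0.169 ] yaw 100.5 F [ 0.2 -0.5  0.3] grip 0.0426 q [ 0.2   0.16 -0.21  1.2   0.01  0.01]
go cm [-0.2   0.23 -5.2 ] tilt [-0.42  0.28  0.  ] dyaw 0.5
```

View pics/s2c.png

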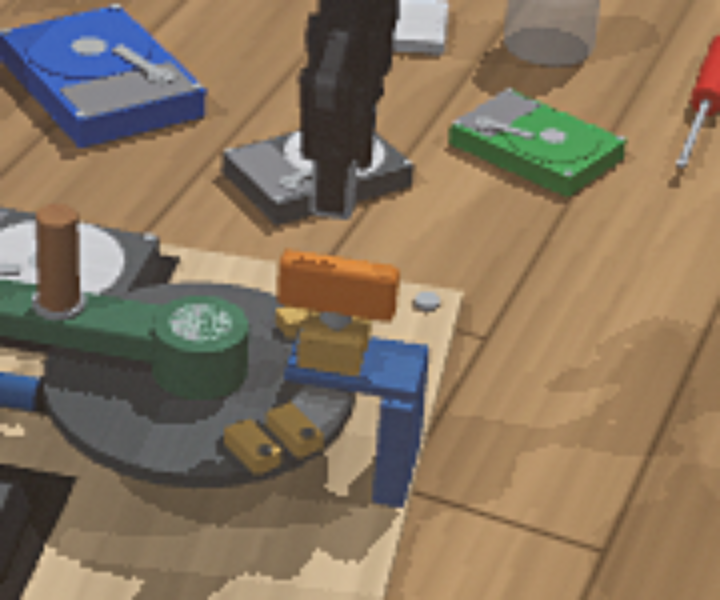

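```bash
python3 -c "
from h import *
for p in ((.4404,.0894,.169),(.4384,.0917,.148),(.4404-.0047,.0894+.025,.169-.0)):
  q=proj('side',p); print((q-[260,180])*4)
"
```

```text
[339.52868351 225.99820276]
[339.35119952 262.0580328 ]
[329.50041665 252.30703833]
```

Emit:
move_arm(series=[[[-0.2,0.23,-1.5,-0.4,0.3,0.5,0.5],[0,0,-1.5,0,0,0,0.5],[0,0,-1.5,0,0,0,0.5],[0,0,-0.5,0,0,0,0.5],[0,0,0,0,0,0,0.5]]])

```text
clock: 3.0
eef_pos: [0.4414, 0.0958, 0.124]
tool_rot: [-0.099, 0.995, 0.001, 0.005]
ft_force: [0.3, 0.3, 0.2]
grip_width: 0.0426
```

```bash
python3 -c "
from h import *
rep(.4384,.0917,.117,101)
im,d=snap('side','s1.png'); cv2.imwrite('pics/s3c.png',cv2.resize(im[180:330,260:440][:,:,::-1],None,fx=4,fy=4))
"
```

```text
t 3.0 tcp [0.4414 0.0958 0.124 ] yaw 101.4 F [0.3 0.3 0.2] grip 0.0426 q [ 0.21  0.2  -0.28  1.08  0.    0.01]
go cm [-0.3  -0.41 -0.7 ] tilt [-0.18  0.61  0.  ] dyaw -0.36
```

View pics/s3c.png

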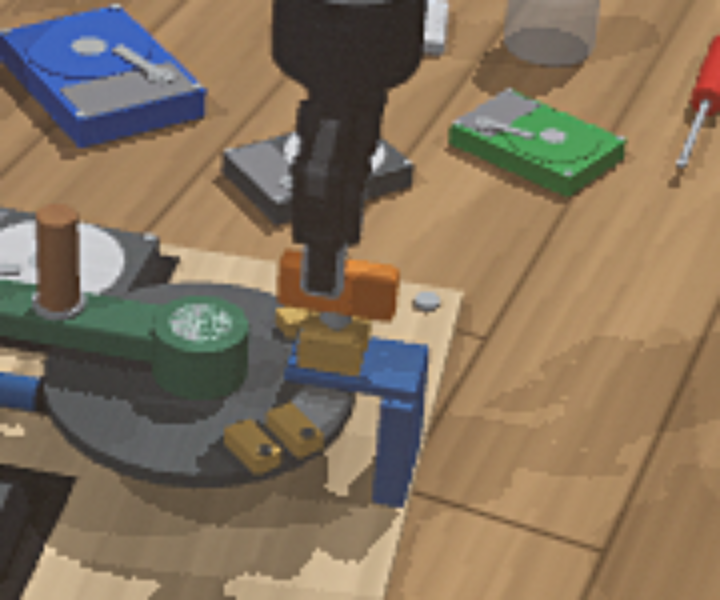

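Emit:
move_arm(series=[[[-0.3,-0.4,-0.5,0,0.6,-0.3,0.5],[0,0,0,0,0,0,0.5],[0,0,0,0,0,0,0.5],[0,0,0,0,0,0,0.5],[0,0,0,0,0,0,0.5]]])

```text
clock: 3.55
eef_pos: [0.4403, 0.0919, 0.1217]
tool_rot: [-0.096, 0.995, 0.002, 0.003]
ft_force: [1.2, 0.3, 0.2]
grip_width: 0.0429
```

```bash
python3 -c "
from h import *
rep(.4384,.0917,.117,101)
"
```

```text
t 3.55 tcp [0.4403 0.0919 0.1217] yaw 101.0 F [1.2 0.3 0.2] grip 0.0429 q [ 0.2   0.2  -0.29  1.08  0.    0.01]
go cm [-0.19 -0.02 -0.47] tilt [-0.24  0.28  0.  ] dyaw -0.03
```

Emit:
move_arm(series=[[[-0.2,0,-0.5,0,0,0,0.5],[0,0,0,0,0,0,0],[0,0,0,0,0,0,0],[0,0,0,0,0,0,0],[0,0,0,0,0,0,0]]])

```text
clock: 4.05
eef_pos: [0.4386, 0.091, 0.1168]
tool_rot: [-0.096, 0.995, 0.001, 0.003]
ft_force: [0.5, -0.2, 0.2]
grip_width: 0.0137
```

```bash
python3 -c "
from h import *
rep(.4384,.0917,.117,101)
"
```

```text
t 4.05 tcp [0.4386 0.091  0.1168] yaw 101.0 F [ 0.5 -0.2  0.2] grip 0.0137 q [ 0.2   0.2  -0.3   1.06  0.    0.01]
go cm [-0.02  0.07  0.02] tilt [-0.13  0.35  0.  ] dyaw -0.0
```

Emit:
move_arm(series=[[[0,0,0,0,0,0,0],[0,0,0.4,0,0,0,0],[0,0,0.4,0,0,0,0],[0,0,0.4,0,0,0,0],[0,0,0.3,0,0,0,0]]])

```text
clock: 4.55
eef_pos: [0.4383, 0.091, 0.1297]
tool_rot: [-0.096, 0.995, 0.001, 0.002]
ft_force: [4.0, -0.8, -10.6]
grip_width: 0.014
```

```bash
python3 -c "
from h import *
rep(.4384,.0917,.133,101)
im,d=snap('side','s1.png'); cv2.imwrite('pics/s4c.png',cv2.resize(im[180:330,260:440][:,:,::-1],None,fx=4,fy=4))
"
```

```text
t 4.55 tcp [0.4383 0.091  0.1297] yaw 101.0 F [  4.   -0.8 -10.6] grip 0.014 q [ 0.2   0.19 -0.28  1.1   0.    0.01]
go cm [0.01 0.07 0.33] tilt [-0.11  0.19  0.  ] dyaw -0.01
```

View pics/s4c.png

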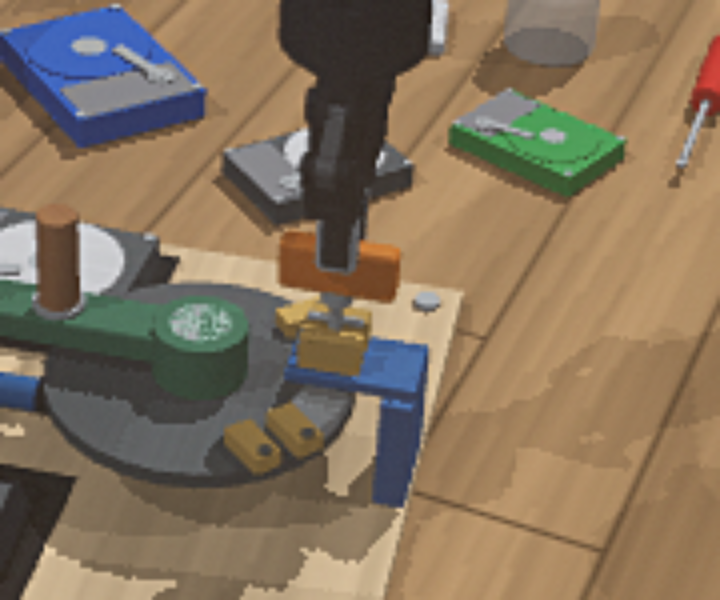

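Emit:
move_arm(series=[[[0,0,0.4,0,0,0,0],[0,0,0.2,0,0,0,0],[0,0,0.1,0,0,0,0],[0,0,0.1,0,0,0,0],[0,0,0.1,0,0,0,0]]])

```text
clock: 5.1
eef_pos: [0.4381, 0.091, 0.1351]
tool_rot: [-0.096, 0.995, 0.001, 0.0]
ft_force: [6.4, -0.2, -16.3]
grip_width: 0.0141
```

```bash
python3 -c "
from h import *
rep(.4384,.0917,.133,101)
"
```

```text
t 5.1 tcp [0.4381 0.091  0.1351] yaw 101.0 F [  6.4  -0.2 -16.3] grip 0.0141 q [ 0.2   0.19 -0.26  1.12  0.    0.01]
go cm [ 0.03  0.07 -0.21] tilt [-0.07  0.01  0.  ] dyaw -0.01
```

Emit:
move_arm(series=[[[0,0,0,0,0,8,0],[0,0,0,0,0,8,0],[0,0,0,0,0,8,0],[0,0,0,0,0,8,0],[0,0,0,0,0,8,0]]])

```text
clock: 5.6
eef_pos: [0.4381, 0.0909, 0.1342]
tool_rot: [-0.442, 0.897, 0.001, -0.001]
ft_force: [4.3, 0.1, -10.0]
grip_width: 0.0141
```

```bash
python3 -c "
from h import *
rep(.4384,.0917,.133,101+52)
"
```

```text
t 5.6 tcp [0.4381 0.0909 0.1342] yaw 142.5 F [  4.3   0.1 -10. ] grip 0.0141 q [ 0.2   0.19 -0.26  1.12  0.   -0.71]
go cm [ 0.03  0.08 -0.12] tilt [-0.02 -0.1  -0.  ] dyaw 10.49
```

Still at 17 mm. A bit more twist, lower onto the bushing, then open.

Emit:
move_arm(series=[[[0,0,0,0,0,8,0],[0,0,0,0,0,4,0],[0,0,-0.2,0,0,0,0],[0,0,-0.2,0,0,0,0],[0,0,-0.1,0,0,0,0]]])

```text
clock: 6.1
eef_pos: [0.4382, 0.0909, 0.1289]
tool_rot: [-0.537, 0.844, 0.001, -0.001]
ft_force: [3.9, 0.4, -9.2]
grip_width: 0.0143
```

```bash
python3 -c "
from h import *
rep(.4384,.0917,.129,101+52)
"
```

```text
t 6.1 tcp [0.4382 0.0909 0.1289] yaw 154.9 F [ 3.9  0.4 -9.2] grip 0.0143 q [ 0.2   0.19 -0.27  1.11  0.   -0.93]
go cm [0.02 0.08 0.01] tilt [-0.   -0.11 -0.  ] dyaw -1.91
```

Emit:
move_arm(series=[[[0,0,0,0,0,0,0.5],[0,0,0,0,0,0,0.5],[0,0,0,0,0,0,0.5],[0,0,2,0,0,0,0.5],[0,0,3.5,0,0,0,0.5]]])

```text
clock: 6.6
eef_pos: [0.434, 0.0908, 0.1845]
tool_rot: [-0.536, 0.844, 0.003, -0.004]
ft_force: [-0.1, 0.4, 0.0]
grip_width: 0.0428
```

```bash
python3 -c "
from h import *
rep(.5926,.1216,.20,101)
im,d=snap('side','s1.png'); cv2.imwrite('pics/s5c.png',cv2.resize(im[180:330,240:420][:,:,::-1],None,fx=4,fy=4))
"
```

```text
t 6.6 tcp [0.434  0.0908 0.1845] yaw 154.8 F [-0.1  0.4  0. ] grip 0.0428 q [ 0.2   0.15 -0.17  1.26  0.   -0.93]
go cm [15.86  3.08  1.55] tilt [ 0.01 -0.57  0.  ] dyaw -53.82
```

View pics/s5c.png

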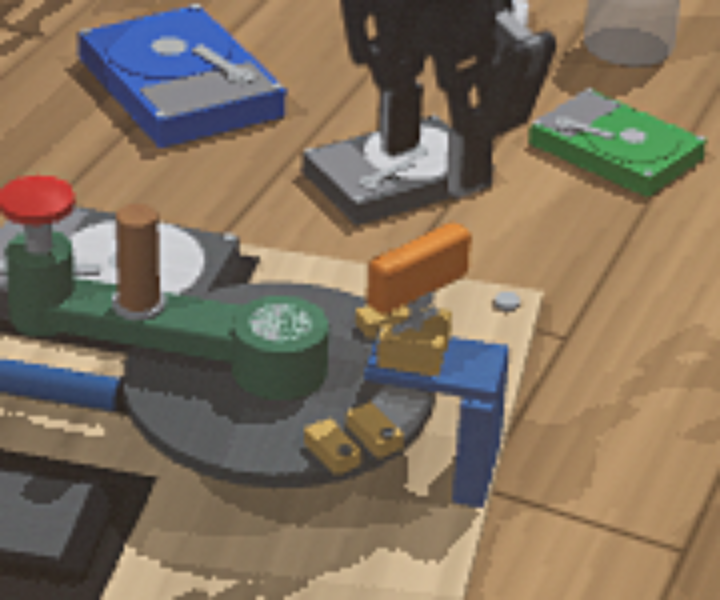

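Emit:
move_arm(series=[[[2,0.4,1.5,0,0,-8,0.5],[3.5,0.7,0,0,0,-8,0.5],[3.5,0.7,0,0,0,-8,0.5],[3.5,0.7,0,0,0,-8,0.5],[2.5,0.5,0,0,0,-8,0.5]]])

```text
clock: 7.15
eef_pos: [0.5913, 0.1229, 0.2155]
tool_rot: [-0.201, 0.98, -0.001, 0.007]
ft_force: [-0.7, 0.8, -0.4]
grip_width: 0.0429
```

Emit:
move_arm(series=[[[0.5,0.1,0,0,0,-8,0.5],[0,0,0,0,0,-4,0.5],[0,0,0,0,0,0,0.5],[0,0,0,0,0,0,0.5],[0,0,0,0,0,0,0.5]]])

```text
clock: 7.65
eef_pos: [0.6001, 0.1252, 0.2163]
tool_rot: [-0.094, 0.996, -0.001, 0.008]
ft_force: [0.3, 0.3, -0.8]
grip_width: 0.0425
```

```bash
python3 -c "
from h import *
rep(.5926,.1216,.115,101)
"
```

```text
t 7.65 tcp [0.6001 0.1252 0.2163] yaw 100.8 F [ 0.3  0.3 -0.8] grip 0.0425 q [ 0.21  0.45  0.33  1.43 -0.    0.02]
go cm [ -0.75  -0.36 -10.13] tilt [0.02 0.97 0.  ] dyaw 0.23
```

Emit:
move_arm(series=[[[-0.75,-0.35,-2,0,0.9,0,0.5],[0,0,-2,0,0,0,0.5],[0,0,-1,0,0,0,0.5],[0,0,0,0,0,0,0.5],[0,0,0,0,0,0,0.5]]])

```text
clock: 8.15
eef_pos: [0.5922, 0.1216, 0.1681]
tool_rot: [-0.096, 0.995, 0.0, 0.003]
ft_force: [-0.8, -0.7, 0.5]
grip_width: 0.0426
```

```bash
python3 -c "
from h import *
rep(.5926,.1216,.115,101)
im,d=snap('side','s1.png'); cv2.imwrite('pics/s6c.png',cv2.resize(im[180:330,220:400][:,:,::-1],None,fx=4,fy=4))
"
```

```text
t 8.15 tcp [0.5922 0.1216 0.1681] yaw 101.0 F [-0.8 -0.7  0.5] grip 0.0426 q [ 0.2   0.46  0.22  1.32 -0.    0.01]
go cm [ 0.04 -0.   -5.31] tilt [-0.05  0.31  0.  ] dyaw 0.02
```

View pics/s6c.png

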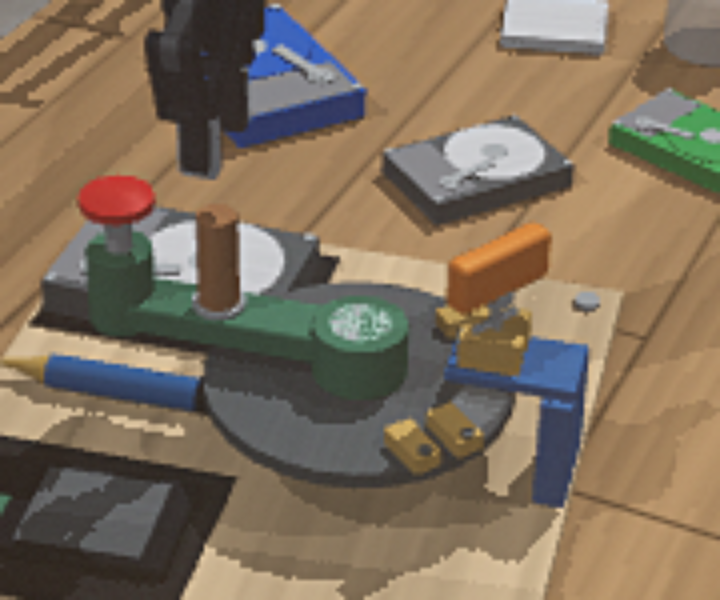

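```bash
python3 -c "
from h import *
for p in ((.5922,.1216,.1681),(.5926,.1216,.151),(.5922-.005,.1216+.026,.1681-.0)):
  q=proj('side',p); print((q-[220,180])*4)
"
```

```text
[216.4168446 186.4596257]
[216.48586479 212.73859256]
[200.93661209 212.39692479]
```

Emit:
move_arm(series=[[[0,0,-2,0,0,0,0.5],[0,0,-2,0,0,0,0.5],[0,0,-1.0,0,0,0,0.5],[0,0,0,0,0,0,0.5],[0,0,0,0,0,0,0.5]]])

```text
clock: 8.7
eef_pos: [0.596, 0.1226, 0.1228]
tool_rot: [-0.096, 0.995, 0.001, 0.008]
ft_force: [0.7, 0.2, -0.9]
grip_width: 0.0422
```

```bash
python3 -c "
from h import *
rep(.5926,.1216,.115,101)
im,d=snap('side','s1.png'); cv2.imwrite('pics/s7c.png',cv2.resize(im[180:330,220:400][:,:,::-1],None,fx=4,fy=4))
"
```

```text
t 8.7 tcp [0.596  0.1226 0.1228] yaw 101.0 F [ 0.7  0.2 -0.9] grip 0.0422 q [ 0.2   0.49  0.14  1.2  -0.    0.01]
go cm [-0.34 -0.1  -0.78] tilt [-0.17  0.91  0.  ] dyaw -0.02
```

View pics/s7c.png

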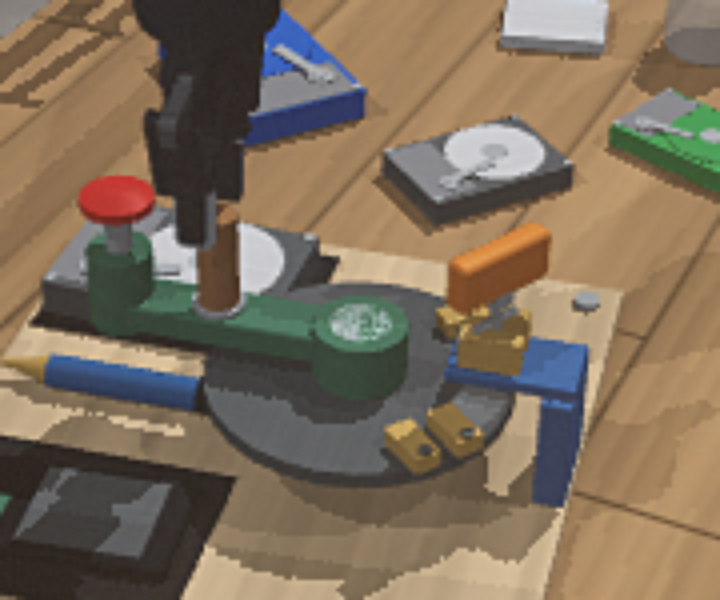

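Emit:
move_arm(series=[[[-0.35,-0.1,-1.0,0,0.9,0,0.36],[0,0,-0.2,0,0,0,0.36],[0,0,0,0,0,0,0.36],[0,0,0,0,0,0,0.36],[0,0,0,0,0,0,0.36]]])

```text
clock: 9.25
eef_pos: [0.5938, 0.1217, 0.1123]
tool_rot: [-0.096, 0.995, 0.002, 0.002]
ft_force: [-0.1, -0.1, -0.2]
grip_width: 0.0311
```

```bash
python3 -c "
from h import *
rep(.5926,.1216,.110,101)
"
```

```text
t 9.25 tcp [0.5938 0.1217 0.1123] yaw 101.0 F [-0.1 -0.1 -0.2] grip 0.0311 q [0.2  0.5  0.13 1.2  0.   0.01]
go cm [-0.12 -0.01 -0.23] tilt [-0.22  0.16  0.  ] dyaw -0.02
```

Emit:
move_arm(series=[[[0.1,-0.6,0,0,0,-4.3,0.36],[0.05,-0.6,0,0,0,-4.3,0.36],[0,-0.6,0,0,0,-4.3,0.36],[-0.05,-0.6,0,0,0,-4.3,0.36],[-0.1,-0.6,0,0,0,-4.3,0.36]]])

```text
clock: 9.75
eef_pos: [0.594, 0.0957, 0.1124]
tool_rot: [0.097, 0.995, 0.005, 0.002]
ft_force: [1.3, 2.0, -1.2]
grip_width: 0.0306
```

```bash
cat >> h.py <<'E'
PIV=np.array([.5121,.106]);PH=.192
def arm(a):
    o=bot.get_obs(); e=np.array(o['eef_pos'])[:2]-PIV
    print('tool arm-angle',round(np.arctan2(e[1],e[0])-PH,3),'radius',np.hypot(*e).round(4))
    t=np.array([np.cos(PH+a),np.sin(PH+a)]); p=PIV+.082*t
    rep(p[0],p[1],.11,np.degrees(PH+a)+90)
    F=np.array(o['ft_force'][:2]); print('Ftan(ccw+)',F@[-t[1],t[0]],'Frad',F@t)
E
python3 -c "
from h import *
arm(-.375)
im,d=snap('side','s1.png'); cv2.imwrite('pics/s8c.png',cv2.resize(im[180:330,220:400][:,:,::-1],None,fx=4,fy=4))
"
```

```text
tool arm-angle -0.317 radius 0.0825
t 9.75 tcp [0.594  0.0957 0.1124] yaw 78.9 F [ 1.3  2.  -1.2] grip 0.0306 q [0.15 0.49 0.11 1.19 0.01 0.35]
go cm [-0.12 -0.46 -0.24] tilt [-0.6   0.32  0.  ] dyaw 0.59
Ftan(ccw+) 2.147755540669613 Frad 0.8891463987053854
```

View pics/s8c.png

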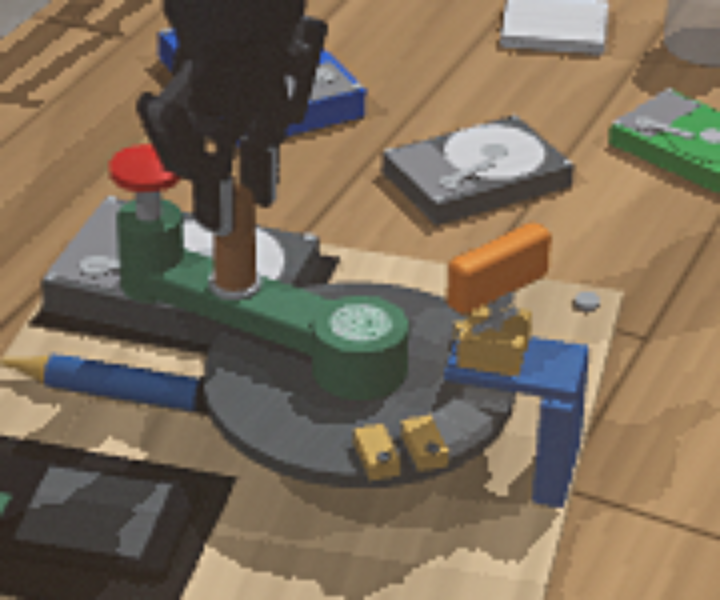

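Emit:
move_arm(series=[[[-0.2,-0.6,-0.1,0,0,-4.2,0.36],[-0.15,-0.57,0,0,0,-4.2,0.36],[-0.17,-0.56,0,0,0,-4.2,0.36],[-0.2,-0.55,0,0,0,-4.2,0.36],[-0.25,-0.5,0,0,0,-4.2,0.36]]])

```text
clock: 10.3
eef_pos: [0.5858, 0.0706, 0.1126]
tool_rot: [0.28, 0.96, 0.008, 0.005]
ft_force: [0.4, 2.1, -1.2]
grip_width: 0.0306
```

```bash
python3 -c "
from h import *
arm(-.66)
im,d=snap('top','t2.png'); cv2.imwrite('pics/t2c.png',cv2.resize(im[140:310,195:370][:,:,::-1],None,fx=3.4,fy=3.4))
im,d=snap('side','s1.png'); cv2.imwrite('pics/s9c.png',cv2.resize(im[180:330,220:400][:,:,::-1],None,fx=4,fy=4))
"
```

```text
tool arm-angle -0.64 radius 0.0818
t 10.3 tcp [0.5858 0.0706 0.1126] yaw 57.5 F [ 0.4  2.1 -1.2] grip 0.0306 q [0.11 0.46 0.07 1.16 0.01 0.68]
go cm [-0.06 -0.16 -0.26] tilt [-0.75  0.79  0.  ] dyaw 5.67
Ftan(ccw+) 2.0430976717636598 Frad -0.5844181950303029
```

View pics/s9c.png

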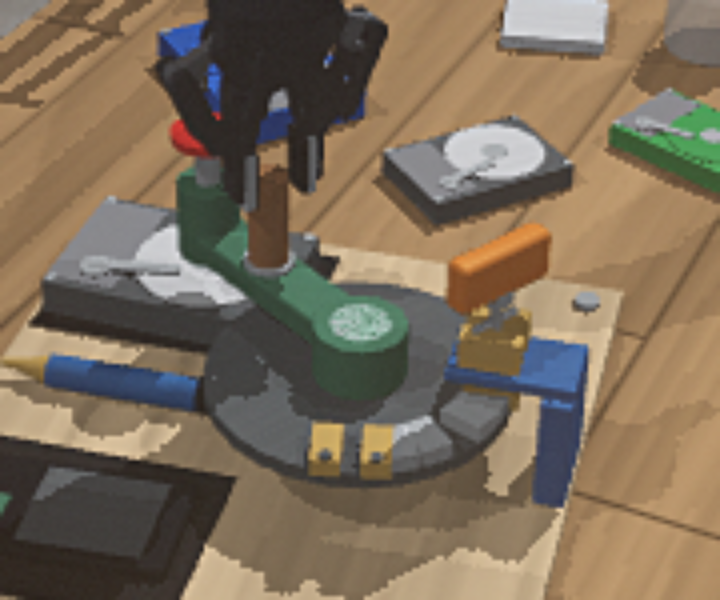

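View pics/t2c.png

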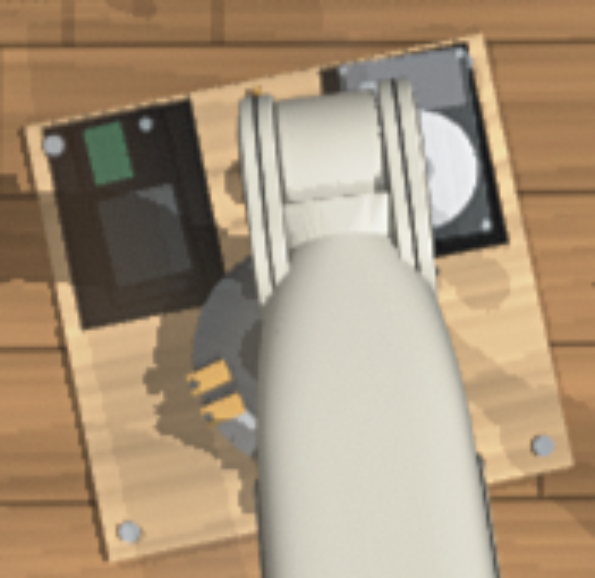

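Emit:
move_arm(series=[[[0,0,0,0,0,0,0.5],[0,0,0,0,0,0,0.5],[0,0,3,0,0,0,0.5],[0,0,4,0,0,0,0.5],[0,0,3,0,0,0,0.5]]])

```text
clock: 10.9
eef_pos: [0.5808, 0.0695, 0.2097]
tool_rot: [0.275, 0.961, 0.004, -0.001]
ft_force: [1.0, 0.2, 0.4]
grip_width: 0.0427
```

Emit:
move_arm(series=[[[-1,0,0,0,0,8.3,0.5],[-3,0.4,0,0,0,8.3,0.5],[-3,0.5,0,0,0,8.3,0.5],[-3,0.5,0,0,0,8.3,0.5],[-3,0.5,0,0,0,8.3,0.5]]])

```text
clock: 11.4
eef_pos: [0.4545, 0.0896, 0.2162]
tool_rot: [-0.097, 0.995, 0.007, 0.004]
ft_force: [0.1, -0.0, 0.5]
grip_width: 0.0426
```

Emit:
move_arm(series=[[[-1.5,0.2,0,0,0,8.3,0.5],[0,0,0,0,0,8.3,0.5],[0,0,0,0,0,8.3,0.5],[0,0,0,0,0,8.3,0.5],[0,0,0,0,0,8.3,0.5]]])

```text
clock: 11.9
eef_pos: [0.4343, 0.0927, 0.2183]
tool_rot: [-0.455, 0.89, 0.008, 0.002]
ft_force: [-0.1, 0.1, -0.0]
grip_width: 0.043
```

```bash
python3 -c "
from h import *
rep(.4384,.0915,.16,154.8)
im,d=snap('top','t3.png'); cv2.imwrite('pics/t3c.png',cv2.resize(im[140:310,195:370][:,:,::-1],None,fx=3.4,fy=3.4))
im,d=snap('side','s1.png'); cv2.imwrite('pics/s10c.png',cv2.resize(im[180:330,220:400][:,:,::-1],None,fx=4,fy=4))
for c in ('top','side'): print([(r['at'],r['confidence']) for r in bot.find_in(c,'punch_head')])
"
```

```text
t 11.9 tcp [0.4343 0.0927 0.2183] yaw 144.2 F [-0.1  0.1 -0. ] grip 0.043 q [ 0.2   0.13 -0.11  1.33  0.02 -0.75]
go cm [ 0.41 -0.12 -5.83] tilt [-0.89 -0.22 -0.  ] dyaw 10.63
[([0.6369, 0.0453, 0.1553], 0.67)]
[]
```

View pics/s10c.png

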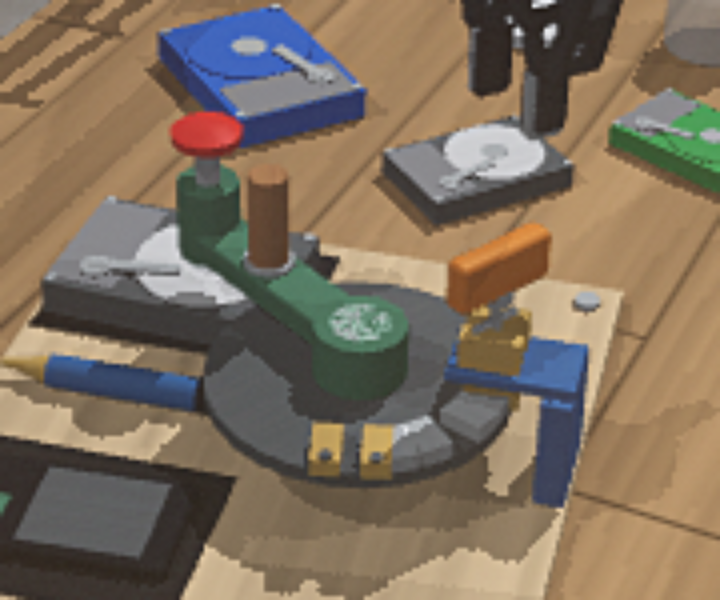

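Emit:
move_arm(series=[[[0.4,-0.1,-1.5,-0.9,-0.2,8,0.5],[0,0,-2,0,0,2.6,0.5],[0,0,-1.5,0,0,0,0.5],[0,0,0,0,0,0,0.5],[0,0,0,0,0,0,0.5]]])

```text
clock: 12.6
eef_pos: [0.4395, 0.0918, 0.1678]
tool_rot: [-0.53, 0.848, -0.001, 0.0]
ft_force: [-0.7, 0.4, 0.1]
grip_width: 0.043
```

```bash
python3 -c "
from h import *
rep(.4382,.0909,.129,154.8)
"
```

```text
t 12.6 tcp [0.4395 0.0918 0.1678] yaw 154.0 F [-0.7  0.4  0.1] grip 0.043 q [ 0.21  0.16 -0.2   1.2  -0.   -0.91]
go cm [-0.13 -0.09 -3.88] tilt [0.05 0.08 0.  ] dyaw 0.76
```

Emit:
move_arm(series=[[[-0.1,-0.1,-1.5,0,0,0.8,0.5],[0,0,-1.5,0,0,0,0.5],[0,0,-0.9,0,0,0,0.5],[0,0,0,0,0,0,0.5],[0,0,0,0,0,0,0.5]]])

```text
clock: 13.1
eef_pos: [0.4418, 0.0914, 0.1322]
tool_rot: [-0.535, 0.845, -0.002, 0.004]
ft_force: [0.1, 0.3, -0.2]
grip_width: 0.0424
```

```bash
python3 -c "
from h import *
rep(.4382,.0909,.129,154.8)
"
```

```text
t 13.1 tcp [0.4418 0.0914 0.1322] yaw 154.6 F [ 0.1  0.3 -0.2] grip 0.0424 q [ 0.2   0.19 -0.27  1.1  -0.   -0.92]
go cm [-0.36 -0.05 -0.32] tilt [-0.04  0.51  0.  ] dyaw 0.15
```

Emit:
move_arm(series=[[[-0.4,-0.05,-0.4,0,0.5,0,0.5],[0,0,0,0,0,0,0.5],[0,0,0,0,0,0,0],[0,0,0,0,0,0,0],[0,0,0,0,0,0,0]]])

```text
clock: 13.6
eef_pos: [0.439, 0.0912, 0.1302]
tool_rot: [-0.534, 0.845, -0.0, 0.002]
ft_force: [-0.7, 0.1, -0.2]
grip_width: 0.0137
```

```bash
python3 -c "
from h import *
rep(.4382,.0909,.129,101)
"
```

```text
t 13.6 tcp [0.439  0.0912 0.1302] yaw 154.6 F [-0.7  0.1 -0.2] grip 0.0137 q [ 0.2   0.19 -0.27  1.1   0.   -0.92]
go cm [-0.08 -0.03 -0.12] tilt [-0.08  0.19  0.  ] dyaw -53.62
```

Emit:
move_arm(series=[[[0,0,0.2,0,0,0,0],[0,0,0.1,0,0,-8,0],[0,0,0,0,0,-8,0],[0,0,0,0,0,-8,0],[0,0,0,0,0,-8,0]]])

```text
clock: 14.1
eef_pos: [0.4387, 0.0909, 0.1291]
tool_rot: [-0.271, 0.963, -0.0, 0.0]
ft_force: [3.3, 0.3, -9.4]
grip_width: 0.0137
```

Emit:
move_arm(series=[[[0,0,0,0,0,-8,0],[0,0,0,0,0,-8,0],[0,0,0,0,0,-6,0],[0,0,0,0,0,0,0],[0,0,0,0,0,0,0]]])

```text
clock: 14.6
eef_pos: [0.4389, 0.0909, 0.1267]
tool_rot: [-0.077, 0.997, -0.001, -0.001]
ft_force: [0.2, -0.7, -1.3]
grip_width: 0.0137
```

```bash
python3 -c "
from h import *
rep(.4382,.0909,.129,101)
"
```

```text
t 14.6 tcp [0.4389 0.0909 0.1267] yaw 98.8 F [ 0.2 -0.7 -1.3] grip 0.0137 q [ 0.21  0.2  -0.27  1.1  -0.    0.05]
go cm [-0.07 -0.    0.23] tilt [ 0.1  -0.11  0.  ] dyaw 2.18
```

Emit:
move_arm(series=[[[0,0,0,0,0,2.2,0],[0,0,0,0,0,0,0],[0,0,0,0,0,0,0.5],[0,0,0,0,0,0,0.5],[0,0,0,0,0,0,0.5]]])

```text
clock: 15.1
eef_pos: [0.439, 0.0909, 0.1274]
tool_rot: [-0.097, 0.995, -0.001, -0.001]
ft_force: [-0.8, 0.4, 0.3]
grip_width: 0.0424
```

```bash
python3 -c "
from h import *
rep(.4382,.0909,.129,101)
"
```

```text
t 15.1 tcp [0.439  0.0909 0.1274] yaw 101.2 F [-0.8  0.4  0.3] grip 0.0424 q [ 0.2   0.2  -0.27  1.1  -0.    0.01]
go cm [-0.08  0.    0.16] tilt [ 0.08 -0.07  0.  ] dyaw -0.15
```

Emit:
move_arm(series=[[[0,0,2.0,0,0,0,0.5],[0,0,3.5,0,0,0,0.5],[1,-0.1,3,0,0,-4,0.5],[2,-0.3,0,0,0,-6,0.5],[3,-0.5,0,0,0,-8,0.5]]])

```text
clock: 15.6
eef_pos: [0.4963, 0.0819, 0.217]
tool_rot: [0.065, 0.998, 0.001, -0.002]
ft_force: [1.2, -0.4, 0.2]
grip_width: 0.0428
```

```bash
python3 -c "
from h import *
arm(-.62)
im,d=snap('side','s1.png'); cv2.imwrite('pics/s11c.png',cv2.resize(im[180:330,220:400][:,:,::-1],None,fx=4,fy=4))
h=cv2.cvtColor(im,cv2.COLOR_RGB2HSV);H,S=h[...,0],h[...,1]
m=(H>=6)&(H<16)&(S>190)&(h[...,2]>120);m[:,:320]=0;m[:220]=0;m[300:]=0
vs,us=np.nonzero(m)
P=np.array([w('side',u,v,d) for u,v in zip(us,vs)]);P=P[(P[:,2]>.11)&(P[:,2]<.18)];print('knob top z',np.percentile(P[:,2],[2,50,98]),P.mean(0))
print([(r['at'],r['confidence']) for r in bot.find_in('side','knob')])
"
```

```text
tool arm-angle -2.343 radius 0.0288
t 15.6 tcp [0.4963 0.0819 0.217 ] yaw 82.6 F [ 1.2 -0.4  0.2] grip 0.0428 q [0.16 0.25 0.03 1.36 0.   0.29]
go cm [  9.04  -0.99 -10.7 ] tilt [-0.1 -0.2 -0. ] dyaw -17.12
Ftan(ccw+) 0.15717750711288372 Frad 1.2280885683420268
knob top z [0.15504317 0.15504317 0.15504317] [0.40894678 0.08609893 0.15504317]
[([0.4386, 0.0962, 0.1467], 0.62)]
```

View pics/s11c.png

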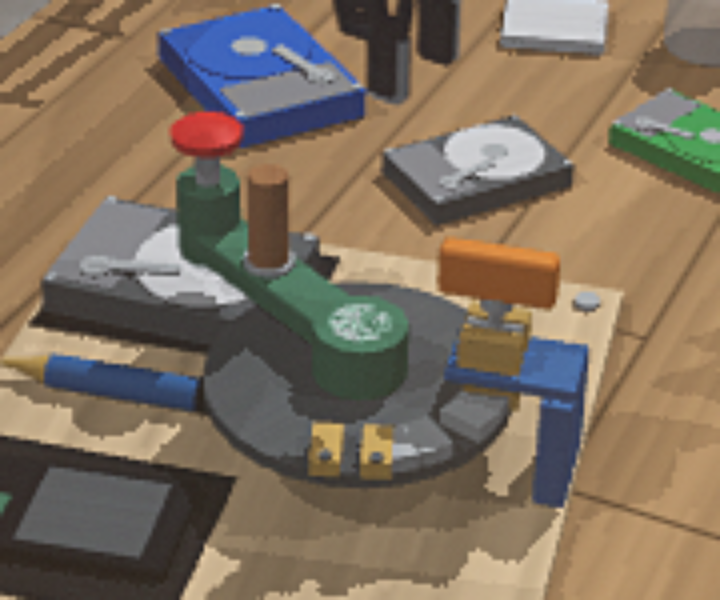

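```bash
python3 -c "
from h import *
for a,b,z in ((268,172,.151),(207,130,.156)):
  p=ray('side',220+a/4-.4,180+b/4-.4,z)[:2]-PIV; print(np.hypot(*p),np.arctan2(p[1],p[0])-PH)
"
```

```text
0.08402666658031281 -0.6209305307850657
0.13547176852865 -0.5875110559413876
```

Emit:
move_arm(series=[[[3,-0.3,-1,0,0,-8,0.5],[3,-0.3,-2,0,0,-8,0.5],[2,-0.3,0,0,0,-1,0.5],[1,0,0,0,0,0,0.5],[0,0,0,0,0,0,0.5]]])

```text
clock: 16.2
eef_pos: [0.5902, 0.0722, 0.1848]
tool_rot: [0.214, 0.977, 0.001, -0.002]
ft_force: [-0.3, -0.2, -0.7]
grip_width: 0.0426
```

```bash
python3 -c "
from h import *
arm(-.61)
"
```

```text
tool arm-angle -0.6 radius 0.0851
t 16.2 tcp [0.5902 0.0722 0.1848] yaw 65.3 F [-0.3 -0.2 -0.7] grip 0.0426 q [0.12 0.44 0.23 1.36 0.   0.55]
go cm [-0.31  0.05 -7.48] tilt [-0.13 -0.21 -0.  ] dyaw 0.79
Ftan(ccw+) -0.281104119075574 Frad -0.16859021314792655
```

Arm at about −0.61 by sight. Lower over the handle.

Emit:
move_arm(series=[[[-0.3,0,-2,0,0,0.8,0.5],[0,0,-2,0,0,0,0.5],[0,0,-2,0,0,0,0.5],[-0.2,0,-1,0,0,0,0.5],[0,0,0,0,0,0,0.5]]])

```text
clock: 16.7
eef_pos: [0.581, 0.0735, 0.1158]
tool_rot: [0.204, 0.979, 0.001, -0.002]
ft_force: [-0.1, -0.2, -0.7]
grip_width: 0.0429
```

```bash
python3 -c "
from h import *
arm(-.61)
"
```

```text
tool arm-angle -0.633 radius 0.0761
t 16.7 tcp [0.581  0.0735 0.1158] yaw 66.4 F [-0.1 -0.2 -0.7] grip 0.0429 q [0.12 0.46 0.08 1.19 0.   0.54]
go cm [ 0.61 -0.08 -0.58] tilt [-0.18 -0.18 -0.  ] dyaw -0.38
Ftan(ccw+) -0.25237855919374363 Frad 0.013577097366939258
```

Emit:
move_arm(series=[[[0.6,-0.1,-0.3,0,0,0,0.36],[0,0,0,0,0,0,0.36],[0,0,0,0,0,0,0.36],[-0.05,-0.1,0,0,0,-0.8,0.36],[-0.05,-0.1,0,0,0,-0.8,0.36]]])

```text
clock: 17.2
eef_pos: [0.5883, 0.071, 0.117]
tool_rot: [0.218, 0.976, 0.002, 0.001]
ft_force: [0.3, 0.1, -0.0]
grip_width: 0.0308
```

```bash
python3 -c "
from h import *
arm(-.66)
"
```

```text
tool arm-angle -0.623 radius 0.0838
t 17.2 tcp [0.5883 0.071  0.117 ] yaw 64.8 F [ 0.3  0.1 -0. ] grip 0.0308 q [0.12 0.47 0.09 1.19 0.   0.56]
go cm [-0.3 -0.2 -0.7] tilt [-0.23  0.2   0.  ] dyaw -1.61
Ftan(ccw+) 0.19112753925199427 Frad 0.2615766514726185
```

Emit:
move_arm(series=[[[-0.05,-0.1,0,0,0,-0.8,0.36],[-0.05,-0.1,0,0,0,-0.8,0.36],[-0.05,-0.1,0,0,0,-0.8,0.36],[-0.05,-0.1,0,0,0,-0.8,0.36],[-0.05,-0.1,0,0,0,-0.8,0.36]]])

```text
clock: 17.7
eef_pos: [0.5864, 0.0676, 0.1176]
tool_rot: [0.255, 0.967, 0.005, 0.002]
ft_force: [2.0, 5.6, -1.6]
grip_width: 0.0306
```

```bash
python3 -c "
from h import *
arm(-.7)
"
```

```text
tool arm-angle -0.669 radius 0.0837
t 17.7 tcp [0.5864 0.0676 0.1176] yaw 60.5 F [ 2.   5.6 -1.6] grip 0.0306 q [0.11 0.46 0.08 1.18 0.01 0.63]
go cm [-0.27 -0.15 -0.76] tilt [-0.47  0.34  0.  ] dyaw 0.41
Ftan(ccw+) 5.889997444429175 Frad -1.0169705122416595
```

Emit:
move_arm(series=[[[-0.06,-0.1,0,0,0,-0.8,0.36],[-0.06,-0.1,0,0,0,-0.8,0.36],[-0.06,-0.1,0,0,0,-0.8,0.36],[-0.06,-0.1,0,0,0,-0.8,0.36],[-0.06,-0.1,0,0,0,-0.8,0.36]]])

```text
clock: 18.2
eef_pos: [0.5856, 0.0683, 0.1174]
tool_rot: [0.289, 0.957, 0.01, 0.003]
ft_force: [2.6, 4.9, -2.2]
grip_width: 0.0308
```

```bash
python3 -c "
from h import *
arm(-.7)
"
```

```text
tool arm-angle -0.665 radius 0.0826
t 18.2 tcp [0.5856 0.0683 0.1174] yaw 56.4 F [ 2.6  4.9 -2.2] grip 0.0308 q [0.11 0.46 0.07 1.17 0.02 0.69]
go cm [-0.19 -0.22 -0.74] tilt [-1.03  0.63  0.  ] dyaw 4.5
Ftan(ccw+) 5.579304765215146 Frad -0.10069251901376645
```

```bash
python3 -c "
from h import *
im,d=snap('side','s1.png'); cv2.imwrite('pics/s12c.png',cv2.resize(im[180:330,220:400][:,:,::-1],None,fx=4,fy=4))
"
```

```text
(no output)
```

View pics/s12c.png

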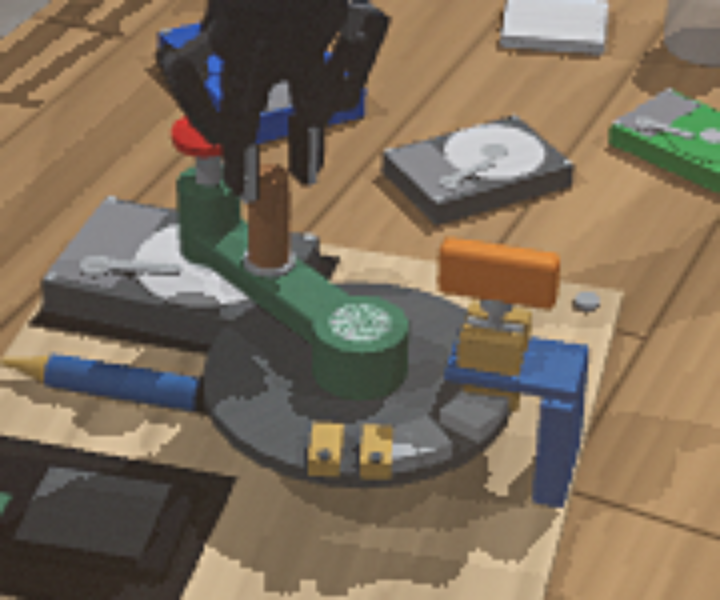

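Emit:
move_arm(series=[[[-0.08,-0.16,0,-1,0.6,2,0.36],[-0.08,-0.16,0,0,0,0,0.36],[-0.08,-0.16,0,0,0,0,0.36],[-0.08,-0.16,0,0,0,0,0.36],[-0.08,-0.16,0,0,0,0,0.36]]])

```text
clock: 18.75
eef_pos: [0.5855, 0.0662, 0.1176]
tool_rot: [0.271, 0.963, 0.006, 0.002]
ft_force: [2.3, 5.1, -2.0]
grip_width: 0.0307
```

```bash
python3 -c "
from h import *
arm(-.7)
"
```

```text
tool arm-angle -0.689 radius 0.0835
t 18.75 tcp [0.5855 0.0662 0.1176] yaw 58.5 F [ 2.3  5.1 -2. ] grip 0.0307 q [0.11 0.46 0.08 1.18 0.01 0.66]
go cm [-0.17 -0.01 -0.76] tilt [-0.6   0.43  0.  ] dyaw 2.36
Ftan(ccw+) 5.538416371941916 Frad -0.43913932111354204
```

Emit:
move_arm(series=[[[-0.09,-0.16,0,-0.5,0.4,0,0.36],[-0.09,-0.16,0,0,0,0,0.36],[-0.09,-0.16,0,0,0,0,0.36],[-0.09,-0.16,0,0,0,0,0.36],[-0.09,-0.16,0,0,0,0,0.36]]])

```text
clock: 19.25
eef_pos: [0.5848, 0.0641, 0.1176]
tool_rot: [0.27, 0.963, 0.007, 0.002]
ft_force: [2.6, 5.0, -3.4]
grip_width: 0.0307
```

```bash
python3 -c "
from h import *
arm(-.72)
"
```

```text
tool arm-angle -0.714 radius 0.0839
t 19.25 tcp [0.5848 0.0641 0.1176] yaw 58.6 F [ 2.6  5.  -3.4] grip 0.0307 q [0.1  0.46 0.08 1.18 0.01 0.65]
go cm [-0.19  0.06 -0.76] tilt [-0.69  0.45  0.  ] dyaw 1.14
Ftan(ccw+) 5.6080860492166265 Frad -0.2958992320106597
```

Emit:
move_arm(series=[[[-0.1,-0.17,0,-0.6,0.4,0,0.36],[-0.1,-0.17,0,0,0,0,0.36],[-0.1,-0.17,0,0,0,0,0.36],[-0.1,-0.17,0,0,0,0,0.36],[-0.1,-0.17,0,0,0,0,0.36]]])

```text
clock: 19.75
eef_pos: [0.5833, 0.0601, 0.1176]
tool_rot: [0.27, 0.963, 0.005, 0.002]
ft_force: [0.6, 1.6, -0.8]
grip_width: 0.0306
```

```bash
python3 -c "
from h import *
arm(-.73)
"
```

```text
tool arm-angle -0.764 radius 0.0847
t 19.75 tcp [0.5833 0.0601 0.1176] yaw 58.7 F [ 0.6  1.6 -0.8] grip 0.0306 q [0.1  0.46 0.07 1.18 0.01 0.65]
go cm [-0.08  0.39 -0.76] tilt [-0.5   0.43  0.  ] dyaw 0.52
Ftan(ccw+) 1.708405575642518 Frad -0.2681794469347955
```

Emit:
move_arm(series=[[[-0.1,-0.17,0,-0.6,0.4,-1,0.36],[-0.1,-0.17,0,0,0,0,0.36],[-0.1,-0.17,0,0,0,0,0.36],[-0.1,-0.17,0,0,0,0,0.36],[-0.1,-0.17,0,0,0,0,0.36]]])

```text
clock: 20.25
eef_pos: [0.5819, 0.0574, 0.1177]
tool_rot: [0.278, 0.96, 0.006, 0.002]
ft_force: [4.8, 6.5, -2.8]
grip_width: 0.0309
```

```bash
cat >> h.py <<'E'
def look(f):
    im,d=snap('side','s1.png'); cv2.imwrite('pics/'+f,cv2.resize(im[180:330,220:400][:,:,::-1],None,fx=4,fy=4))
    h=cv2.cvtColor(im,cv2.COLOR_RGB2HSV);H,S=h[...,0],h[...,1]
    m=(H>=6)&(H<16)&(S>200)&(h[...,2]>150);m[:,:325]=0;m[:,362:]=0;m[:230]=0;m[265:]=0
    vs,us=np.nonzero(m); print('knob px',len(us),us.mean().round(2),vs.mean().round(2),vs.min(),vs.max())
E
python3 -c "
from h import *
arm(-.75); look('s13c.png')
"
```

```text
tool arm-angle -0.8 radius 0.0851
t 20.25 tcp [0.5819 0.0574 0.1177] yaw 57.7 F [ 4.8  6.5 -2.8] grip 0.0309 q [0.09 0.45 0.07 1.18 0.01 0.66]
go cm [-0.03  0.52 -0.77] tilt [-0.55  0.4   0.  ] dyaw 0.36
Ftan(ccw+) 8.045824661286483 Frad 0.6144394727426451h.py:43: RuntimeWarning: Mean of empty slice.
  vs,us=np.nonzero(m); print('knob px',len(us),us.mean().round(2),vs.mean().round(2),vs.min(),vs.max())
  ret = ret.dtype.type(ret / rcount)
Traceback (most recent call last):
  File "h.py", line 43, in look
    vs,us=np.nonzero(m); print('knob px',len(us),us.mean().round(2),vs.mean().round(2),vs.min(),vs.max())
                                                                                       ~~~~~~^^
ValueError: zero-size array to reduction operation minimum which has no identity
```

View pics/s13c.png

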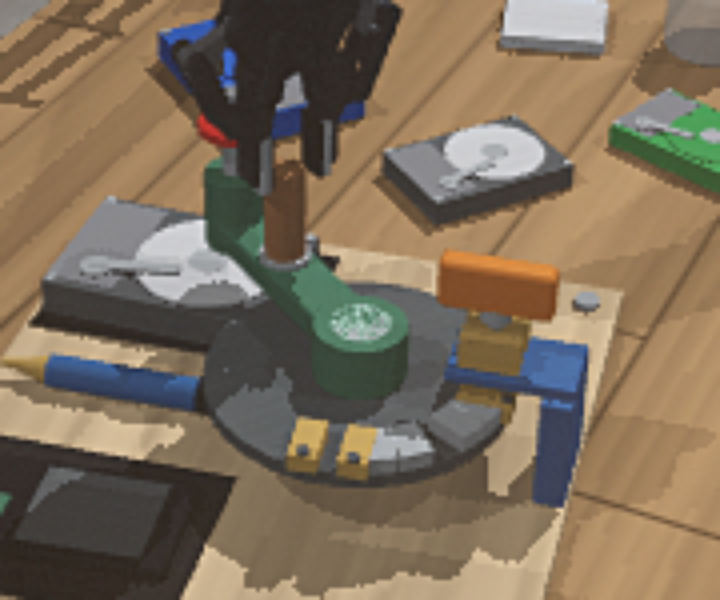

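Emit:
move_arm(series=[[[0.15,0.25,0,0,0,0,0.5],[0,0,0,0,0,0,0.5],[0,0,3,0,0,0,0.5],[0,0,4,0,0,0,0.5],[0,0,3,0,0,0,0.5]]])

```text
clock: 20.8
eef_pos: [0.5762, 0.0558, 0.2136]
tool_rot: [0.28, 0.96, -0.001, -0.006]
ft_force: [1.2, -0.1, 0.1]
grip_width: 0.043
```

Emit:
move_arm(series=[[[-4,1,0,0,0,0,0],[-4,1,0,0,0,0,0],[-4,1,0,0,0,0,0],[-4,1,0,0,0,0,0],[-3,0,0,0,0,0,0]]])

```text
clock: 21.3
eef_pos: [0.3868, 0.0923, 0.2187]
tool_rot: [0.284, 0.959, -0.002, 0.001]
ft_force: [0.7, 0.8, 0.4]
grip_width: 0.0003
```

```bash
python3 -c "
from h import *
arm(-.75)
im,d=snap('top','t4.png'); cv2.imwrite('pics/t4c.png',cv2.resize(im[140:310,195:370][:,:,::-1],None,fx=3.4,fy=3.4,interpolation=cv2.INTER_CUBIC))
h=cv2.cvtColor(im,cv2.COLOR_RGB2HSV);H,S=h[...,0],h[...,1]
m=((H<5)|(H>174))&(S>150);m[:140]=0;m[310:]=0;m[:,:195]=0;m[:,370:]=0
vs,us=np.nonzero(m); print('red',len(us),us.mean(),vs.mean()); p=ray('top',us.mean(),vs.mean(),.153); q=p[:2]-PIV; print(p,np.hypot(*q),np.arctan2(q[1],q[0])-PH)
for c in ('top','side'): print([(r['at'],r['confidence']) for r in bot.find_in(c,'punch_head')])
im,d=snap('side','s1.png'); cv2.imwrite('pics/s14c.png',cv2.resize(im[180:330,220:400][:,:,::-1],None,fx=4,fy=4))
"
```

```text
tool arm-angle -3.225 radius 0.126
t 21.3 tcp [0.3868 0.0923 0.2187] yaw 57.1 F [0.7 0.8 0.4] grip 0.0003 q [ 0.24  0.03 -0.21  1.32 -0.    0.81]
go cm [ 19.48  -2.97 -10.87] tilt [0.26 0.01 0.  ] dyaw 0.97
Ftan(ccw+) 1.020489369945266 Frad 0.16380192974187843
red 214 312.93457943925233 193.47663551401868
[0.62954572 0.0325351  0.153     ] 0.13853010474369032 -0.7509747199184702
[([0.6312, 0.0281, 0.1564], 0.76)]
[]
```

View pics/s14c.png

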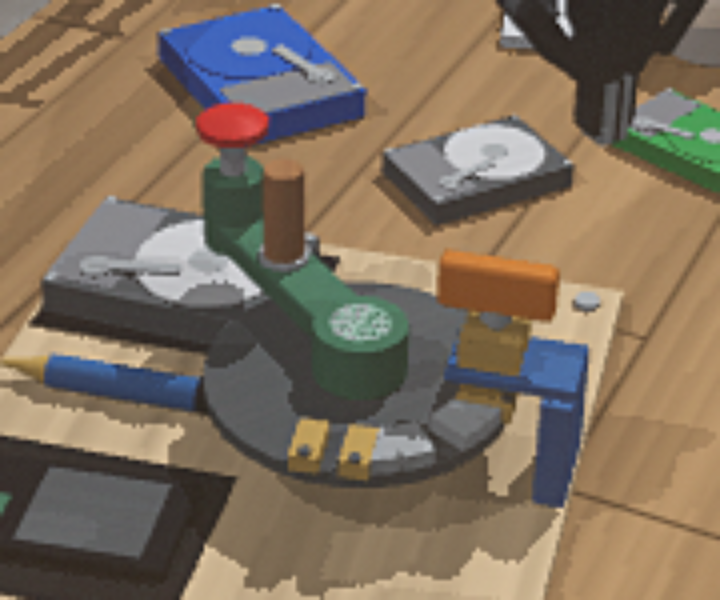

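View pics/t4c.png

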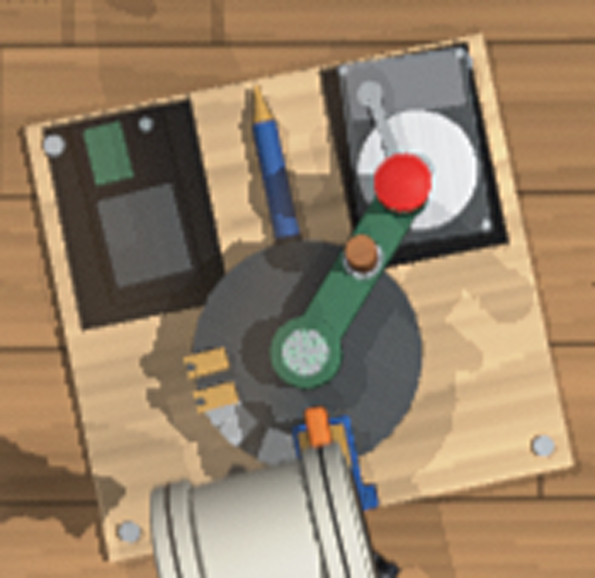

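Emit:
move_arm(series=[[[4.5,-1.1,0,0,0,0,0],[4.5,-1.1,0,0,0,0,0],[4.5,-1.1,0,0,0,0,0],[4.5,-1.1,0,0,0,0,0],[4.5,-1.1,0,0,0,0,0]]])

```text
clock: 22.0
eef_pos: [0.6216, 0.0329, 0.219]
tool_rot: [0.283, 0.959, -0.003, 0.003]
ft_force: [0.9, 0.6, 1.0]
grip_width: -0.0002
```

Emit:
move_arm(series=[[[2,-0.5,0,0,0,0,0],[0,0,0,0,0,0,0],[0,0,0,0,0,0,0],[0,0,0,0,0,0,0],[0,0,0,0,0,0,0]]])

```text
clock: 22.5
eef_pos: [0.6483, 0.0226, 0.2117]
tool_rot: [0.287, 0.958, -0.004, 0.001]
ft_force: [-0.0, 0.0, -0.1]
grip_width: 0.0005
```

```bash
python3 -c "
from h import *
rep(.630,.031,.165,57)
"
```

```text
t 22.5 tcp [0.6483 0.0226 0.2117] yaw 56.7 F [-0.   0.  -0.1] grip 0.0005 q [ 0.04  0.55  0.47  1.49 -0.01  0.62]
go cm [-1.83  0.84 -4.67] tilt [ 0.52 -0.06  0.  ] dyaw 0.33
```

Emit:
move_arm(series=[[[-1.8,0.8,0,0.5,0,0,0],[0,0,-1,0,0,0,0],[0,0,-2,0,0,0,0],[0,0,-0.5,0,0,0,0],[0,0,0,0,0,0,0]]])

```text
clock: 23.0
eef_pos: [0.628, 0.0321, 0.1788]
tool_rot: [0.285, 0.958, 0.0, 0.002]
ft_force: [-0.2, 0.4, -0.0]
grip_width: 0.0001
```

```bash
python3 -c "
from h import *
rep(.630,.031,.138,57); look('x.png')
" 2>/dev/null
```

```text
t 23.0 tcp [0.628  0.0321 0.1788] yaw 56.8 F [-0.2  0.4 -0. ] grip 0.0001 q [ 0.05  0.51  0.32  1.38 -0.    0.63]
go cm [ 0.2  -0.11 -4.08] tilt [0.04 0.22 0.  ] dyaw 0.17
```

View pics/x.png

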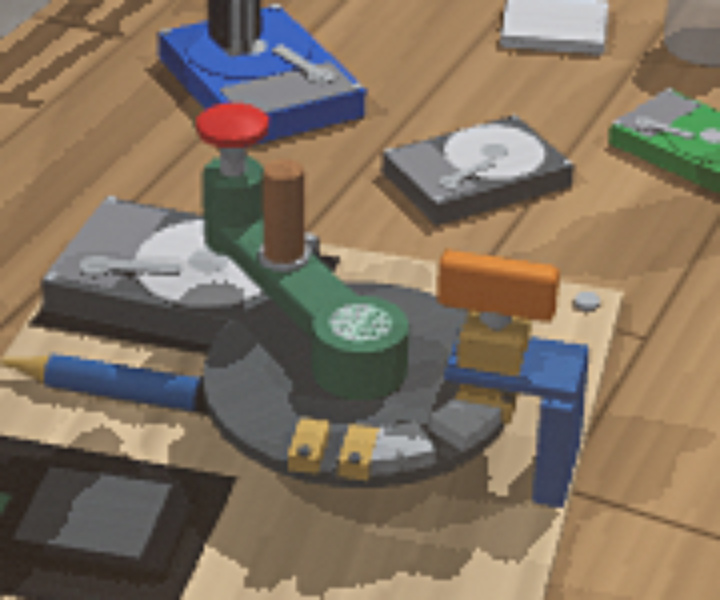

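Fingers are straight above the red head. Descend and press.

Emit:
move_arm(series=[[[0.1,-0.1,-1.5,0,0,0,0],[0,0,-0.8,0,0,0,0],[0,0,-0.5,0,0,0,0],[0,0,-0.5,0,0,0,0],[0,0,-0.5,0,0,0,0]]])

```text
clock: 23.55
eef_pos: [0.6319, 0.0312, 0.1438]
tool_rot: [0.285, 0.958, 0.001, 0.006]
ft_force: [-0.6, -0.0, -0.6]
grip_width: 0.0003
```

```bash
python3 -c "
from h import *
rep(.630,.031,.138,57)
"
```

```text
t 23.55 tcp [0.6319 0.0312 0.1438] yaw 56.8 F [-0.6 -0.  -0.6] grip 0.0003 q [ 0.05  0.53  0.26  1.29 -0.    0.63]
go cm [-0.19 -0.02 -0.58] tilt [0.03 0.66 0.  ] dyaw 0.16
```

```bash
python3 -c "
from h import *
look('x2.png')
" 2>/dev/null; python3 -c "
from h import *
rep(.630,.031,.138,57)"
```

```text
t 23.6 tcp [0.6313 0.0312 0.1427] yaw 56.8 F [ 0.2 -0.4 -0.7] grip 0.0001 q [ 0.05  0.53  0.26  1.29 -0.    0.63]
go cm [-0.13 -0.02 -0.47] tilt [0.04 0.56 0.  ] dyaw 0.16
```

View pics/x2.png

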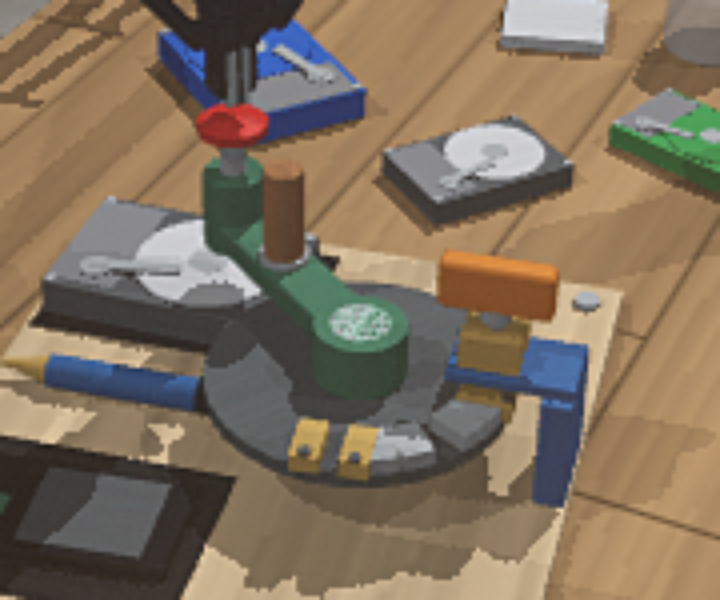

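```bash
python3 -c "
from h import *
for p in ((.628,.0321,.1788),(.6313,.0312,.1427),(.630,.031,.156),(.6313,.0312,.156)):
  print((proj('side',p)-[220,180])*4)
im=np.load('pics/side_i.npy'); im=cv2.imread('pics/s1.png'); cv2.imwrite('pics/z.png',cv2.resize(im[185:230,255:300],None,fx=13,fy=13,interpolation=cv2.INTER_NEAREST))
d=np.load('pics/side_d.npy')
for v in range(190,222,3): print(v,[tuple(w('side',u,v,d).round(3)) for u in (272,276,279,283)])
"
```

```text
[236.6589119   80.80382267]
[233.50364438 132.43187782]
[235.21638094 113.24145122]
[233.08605924 112.88048833]
190 [(np.float64(0.634), np.float64(0.054), np.float64(0.215)), (np.float64(0.628), np.float64(0.046), np.float64(0.212)), (np.float64(0.628), np.float64(0.032), np.float64(0.206)), (np.float64(0.617), np.float64(0.034), np.float64(0.209))]
193 [(np.float64(0.639), np.float64(0.045), np.float64(0.201)), (np.float64(0.626), np.float64(0.049), np.float64(0.207)), (np.float64(0.624), np.float64(0.04), np.float64(0.203)), (np.float64(0.621), np.float64(0.026), np.float64(0.196))]
196 [(np.float64(0.64), np.float64(0.044), np.float64(0.193)), (np.float64(0.629), np.float64(0.045), np.float64(0.196)), (np.float64(0.625), np.float64(0.039), np.float64(0.194)), (np.float64(0.621), np.float64(0.027), np.float64(0.189))]
199 [(np.float64(0.639), np.float64(0.045), np.float64(0.186)), (np.float64(0.63), np.float64(0.042), np.float64(0.187)), (np.float64(0.624), np.float64(0.039), np.float64(0.186)), (np.float64(0.621), np.float64(0.026), np.float64(0.181))]
202 [(np.float64(0.642), np
[... 952 characters left out ...]
36), np.float64(0.054), np.float64(0.151)), (np.float64(0.626), np.float64(0.052), np.float64(0.153)), (np.float64(0.62), np.float64(0.049), np.float64(0.153)), (np.float64(0.614), np.float64(0.041), np.float64(0.15))]
217 [(np.float64(0.75), np.float64(-0.145), np.float64(0.003)), (np.float64(0.632), np.float64(0.042), np.float64(0.138)), (np.float64(0.625), np.float64(0.039), np.float64(0.138)), (np.float64(0.725), np.float64(-0.163), np.float64(-0.001))]
220 [(np.float64(0.65), np.float64(0.029), np.float64(0.117)), (np.float64(0.633), np.float64(0.04), np.float64(0.128)), (np.float64(0.626), np.float64(0.039), np.float64(0.129)), (np.float64(0.628), np.float64(0.015), np.float64(0.115))]
```

View pics/z.png

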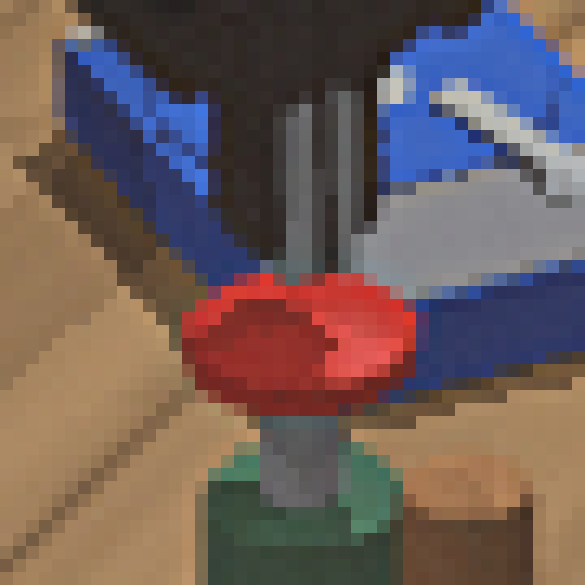

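Emit:
move_arm(series=[[[-0.1,0,-0.5,0,0.5,0,0],[0,0,-0.3,0,0,0,0],[0,0,-0.3,0,0,0,0],[0,0,-0.3,0,0,0,0],[0,0,-0.3,0,0,0,0]]])

```text
clock: 24.1
eef_pos: [0.6307, 0.0312, 0.1266]
tool_rot: [0.285, 0.958, 0.0, 0.001]
ft_force: [-2.1, 0.0, 4.4]
grip_width: -0.0002
```

```bash
python3 -c "
from h import *
look('x3.png')
" 2>/dev/null; python3 -c "
from h import *
rep(.630,.031,.138,57)"
```

```text
t 24.15 tcp [0.6307 0.0312 0.1262] yaw 56.8 F [-0.9  1.5  3.3] grip -0.0 q [ 0.05  0.54  0.24  1.26 -0.    0.63]
go cm [-0.07 -0.02  1.18] tilt [0.03 0.13 0.  ] dyaw 0.17
```

View pics/x3.png

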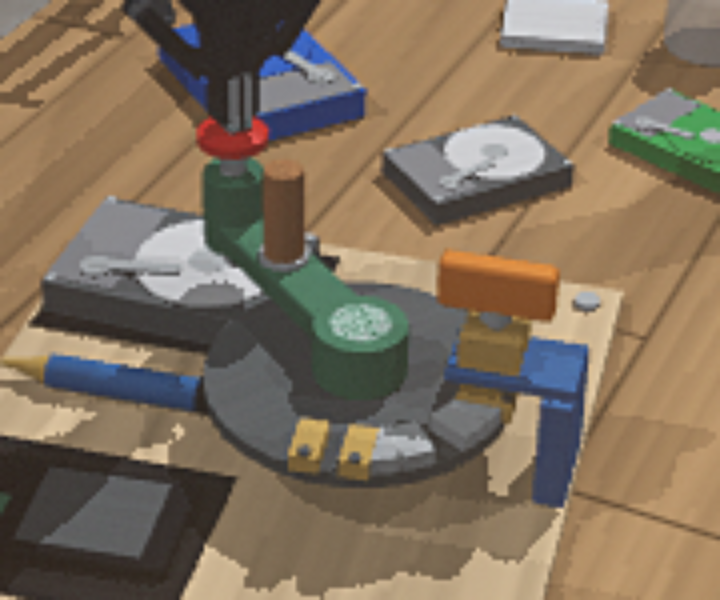

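Emit:
move_arm(series=[[[0,0,-0.4,0,0,0,0],[0,0,-0.4,0,0,0,0],[0,0,-0.4,0,0,0,0],[0,0,-0.4,0,0,0,0],[0,0,-0.4,0,0,0,0]]])

```text
clock: 24.65
eef_pos: [0.6315, 0.0318, 0.1154]
tool_rot: [0.285, 0.958, 0.002, 0.005]
ft_force: [-9.7, -0.9, 24.1]
grip_width: 0.0003
```

```bash
python3 -c "
from h import *
look('x4.png')
" 2>/dev/null; python3 -c "
from h import *
rep(.630,.031,.118,57)"
```

```text
t 24.7 tcp [0.6315 0.0318 0.1154] yaw 56.9 F [-7.8 -0.6 19. ] grip -0.0002 q [0.05 0.54 0.21 1.23 0.   0.63]
go cm [-0.15 -0.08  0.26] tilt [-0.05  0.61  0.  ] dyaw 0.13
```

View pics/x4.png

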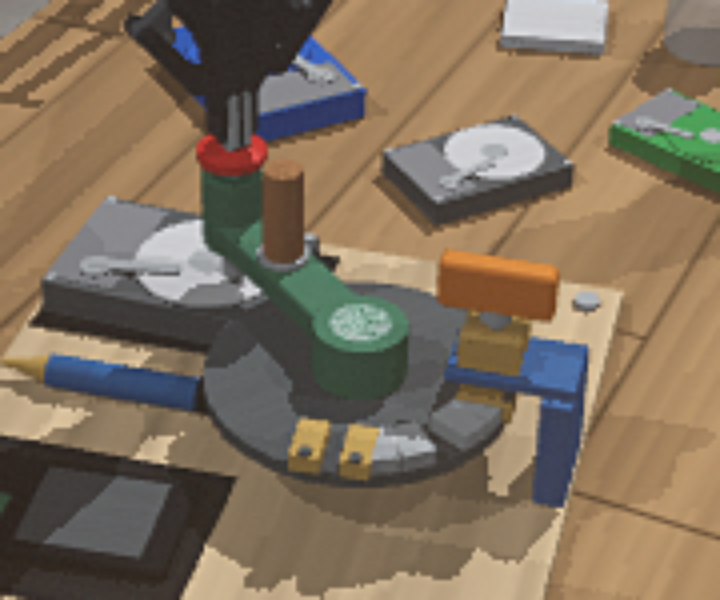

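Emit:
move_arm(series=[[[0,0,1,0,0,0,0],[0,0,2,0,0,0,0],[0,0,3,0,0,0,0],[0,0,4,0,0,0,0],[0,0,2,0,0,0,0]]])

```text
clock: 25.2
eef_pos: [0.63, 0.0316, 0.2371]
tool_rot: [0.285, 0.958, 0.001, 0.004]
ft_force: [0.3, 0.2, 0.5]
grip_width: 0.0002
```

Emit:
move_arm(series=[[[-4,1,0,0,0,0,0],[-4.5,1,0,0,0,0,0],[-4.5,1,0,0,0,0,0],[-4.5,1,0,0,0,0,0],[-4,1,0,0,0,0,0]]])

```text
clock: 25.7
eef_pos: [0.4176, 0.0818, 0.2361]
tool_rot: [0.287, 0.958, 0.003, 0.009]
ft_force: [0.1, 1.3, 0.8]
grip_width: -0.0
```

Emit:
move_arm(series=[[[-2,4,0,0,0,0,0],[-1,4,0,0,0,0,0],[0,4,0,0,0,0,0],[0,0,0,0,0,0,0],[0,0,0,0,0,0,0]]])

```text
clock: 26.2
eef_pos: [0.3804, 0.2054, 0.2362]
tool_rot: [0.287, 0.958, 0.004, 0.01]
ft_force: [0.3, -0.9, -0.5]
grip_width: -0.0
```

```bash
python3 -c "
from h import *
im,d=snap('top','t5.png'); cv2.imwrite('pics/t5c.png',cv2.resize(im[140:310,195:370][:,:,::-1],None,fx=3.4,fy=3.4,interpolation=cv2.INTER_CUBIC))
rep(.630,.031,.118,57)
print([(r['at'],r['confidence']) for r in bot.find_in('top','punch_head')])
look('x5.png')
"
```

```text
t 26.25 tcp [0.3806 0.2052 0.2361] yaw 56.6 F [ 0.9  0.2 -0.5] grip 0.0001 q [ 0.5   0.08 -0.12  1.35 -0.01  1.08]
go cm [ 24.94 -17.42 -11.81] tilt [-0.19  1.18  0.  ] dyaw 0.35
[([0.6293, 0.0271, 0.1555], 0.69)]h.py:43: RuntimeWarning: Mean of empty slice.
  vs,us=np.nonzero(m); print('knob px',len(us),us.mean().round(2),vs.mean().round(2),vs.min(),vs.max())
  ret = ret.dtype.type(ret / rcount)
Traceback (most recent call last):
  File "h.py", line 43, in look
    vs,us=np.nonzero(m); print('knob px',len(us),us.mean().round(2),vs.mean().round(2),vs.min(),vs.max())
                                                                                       ~~~~~~^^
ValueError: zero-size array to reduction operation minimum which has no identity
```

View pics/x5.png

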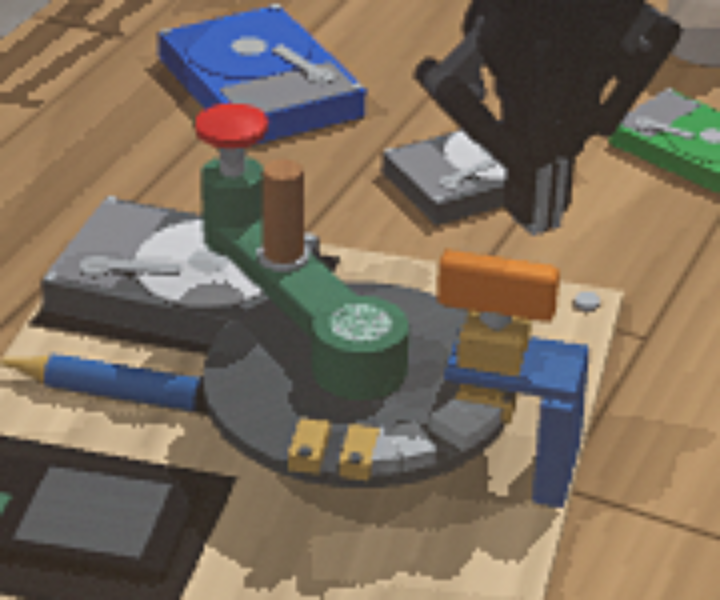

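View pics/t5.png

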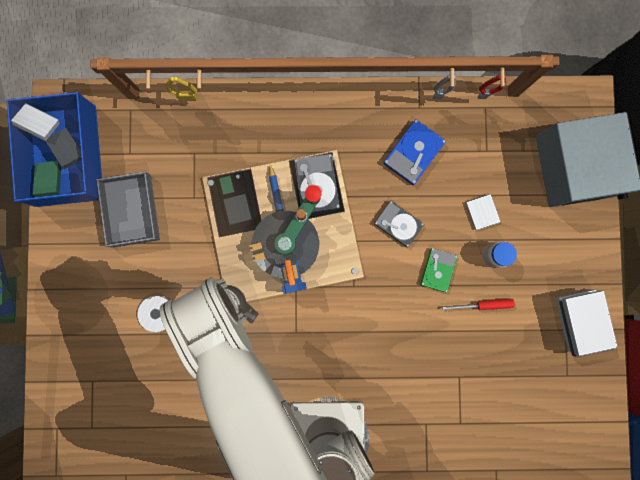

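```bash
python3 -c "
from workcell import bot
print(bot.job_done())"
```

```text
the job is handed in; nothing more can be done
None
```

I handed the job in at about 26 s; no verdict came back. The drive's platter was punched and the arm is locked over it.

- **Drive:** I took the dark drive in the right bay, the larger of the two dark ones, at about (318, 185) in the top view.
- **Plunger and swing:** I pulled the plunger about 18 mm and twisted it out by about 54°. It stayed out by itself in the picture. I swung the arm to about -0.6 rad, twisted the plunger back, then felt slowly for the slot. The force at the handle stayed around 6–8 N, and the pin dropped home with the arm at about -0.75.
- **Punch:** I pressed the head down against a stop, with 24 N measured where the spring alone takes about 8 N. I then let it spring back.
- **Last checks:**
  - The knob is at its home height with the bar straight.
  - The red head is back at 156 mm.
  - The punch was about 28 mm level from the platter's middle, against the 45 mm allowed.
  - The drive, the phone, the pump and the other things show no visible shift, and the gripper is clear of everything.
- **What disagreed or failed:**
  - The shut finger tips reached about 19 mm less far than the stated tool point, so I pressed by force and picture instead.
  - My automatic check of the knob's height by colour found no pixels, so I judged that height by eye.

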